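Load the sample jars into the mixer carrier and clamp them to the first click

ROBOT

A 6-joint arm with a two-finger parallel gripper is mounted at the origin on a cart in front of the work surface, level with it; the furniture and walls round the work are solid. World frame = base frame: x ahead of the robot, y to its left, z up, the work surface at z = 0. Lengths are in mm, angles in degrees, forces in N, time in s.
With the tool pointing down it reaches from about 325 to 775 mm from the base axis. Payload 5.5 kg.
Tool frame: the origin (TCP) lies midway between the tips of the shut fingers; the grasp point (between the pads) lies bot.pinch_z behind it (bot.pinch_z is the distance from the TCP to the grasp point, in mm); z points along the fingers, x is the direction in which the jaws open and shut, and the axes are right-handed (so a half turn about z gives the same grasp; the last joint's range is limited). The gripper opens to 88 mm and grips with 3 to 60 N. Pads are 20 mm wide; open, the fingers measure 115 mm over their backs; the gripper's body (75 mm by 178 mm) begins 61 mm behind the grasp point.
Start: joints at [-78.994, 5.22, 70.514, -0, 104.267, -3.249], TCP at [147.743, -581.54, 222.631] pointing down, gripper open.
Joint ranges: [-164.24, 164.24], [-49.07, 125.15], [9.68, 141.18], [-86.29, 266.29], [3.28, 154.24], [-151.56, 151.56]. Speed limits (degrees/s): [147.25, 147.25, 172.46, 180, 180, 180].

INTERFACE

Orientations are given as [roll, pitch, yaw] about the fixed x, y, z axes, in that order (R = Rz(yaw) Ry(pitch) Rx(roll)).
In Python, from workcell import bot gives the robot as it stands.
- The arm moves only by the tool jog_arm, never from a script. Its argument "commands" is a list of rows, each an object with "slide": the shift along the tool's x, y, z in mm, a list of three; "rot": the turn, a rotation vector about the tool's x, y, z in rad, a list of three; "claw": the closure, from 0 (fully open) to 1 (shut). In form: [{"slide": [x, y, z], "rot": [rx, ry, rz], "claw": claw}, ...]. A call has exactly 5 rows; each row is the pose to reach, as a shift and turn from the pose commanded when the call began, along the tool's axes at that moment; what a row does not reach only later rows make up. A row lasts 1/10 s, in which the tool goes at most 50 mm and 8.59 degrees, less where a joint would pass 70% of its speed; a pose out of reach is approached as far as the arm can. A call with a gripper value outside its range is refused whole. The fingers move at their own pace and stop on an object; "squeeze" is the grip in N (left out, the last holds). Time passes only in rows, so rows that repeat a pose let the fingers close, or fill a call up. It gives the time, the measured TCP pose, the force and the opening at its end, in the units of the state.
- bot.state(): the state, without advancing time (a new reading comes with each control period).
- bot.capture(name): name is "scene" or "top" or "wrist"; returns the picture (480x640x3 uint8, blue, green, red); there is no depth.
- bot.calibration(name): a dict with "vfov" (degrees; the focal length in pixels is half the picture's height over the tangent of half this angle, whatever the lens; pixels are square), "cx", "cy" (the principal point, pixels), "world_from_camera" (4x4, takes a point from camera to world coordinates); the wrist camera has in their place "hand_eye" (4x4, takes a point from camera to tool coordinates, whose origin is the TCP and whose axes are the tool frame's). Camera axes: x right, y down, z forward; pixel columns grow to the right and rows downward; lengths in mm; the calibration is good to about 2 mm. A picture is of the moment at which its call begins: read the wrist's pose just before it. calibration takes no time and is no camera call.
- bot.job_done(): hands the job in, once; it reports no verdict.
The state is a dict: "t": time; "q": joint angles; "qvel": joint speeds; "effort": joint torques, N m; "tool_pos": TCP position; "orientation": TCP orientation; "force": force on the tool from outside, world axes, zero at the start; "ft_torque": the same for the moment, N m; "grip_width": opening from 0.0 (shut) to 1.0 (fully open).
Only numpy, scipy, OpenCV 4.12 (cv2) and the standard library are available. Lean on these libraries where they do the work, as an engineer would, in place of code of your own. Each camera call takes 0.05 s, during which the arm holds its last target. There are 200 camera calls.

TASK

Load every sample jar that stands on the worktop into the mixer carrier, one upright in each pocket and fully down; swing the keeper plate off the pockets first, and grip the jars gently (not more than about 15 N, or they are crushed). Then swing the keeper fully back over the jars, and last of all turn the torque-limiting lever clockwise until its clutch gives its first click and stop there: no second click, and do not turn it back. Leave the bottle, the label box and the tape roll alone.

Things in the scene. Friction and masses are not known exactly. Their poses are not given: they have to be found in the camera images.
- carrier: fixed mixer carrier: steel base 295 x 180 mm with a white block (190 x 180 mm, top 20 mm above the worktop) with four pockets 62 mm across, 12 mm deep. Origin on the worktop under the pivot post; x runs from the post along the middle of the block, z up. Pockets at x 95 and 185, y +45 and -45 mm; base from x -60 to 235 mm.
- keeper (a joint): level-swinging aluminium plate on the post (84 mm wide, reaching 225 mm from the post axis, 58 to 66 mm above the worktop, 4 mm above seated lids). 0 = closed over the pockets, along the carrier's x, at its stop; grows clockwise from above (towards the carrier's -y) to 2.0 rad; pockets are free from 1.5 rad on. Light friction (0.12 N m) holds it where left.
- keeper_grip (a point): point on the keeper's upright black round grip, 18 mm across, standing on the plate 140 mm from the post axis; its top is 114 mm, this point 92 mm above the worktop. x points from the post outward along the plate, z up.
- screw (a joint): clamp screw (steel drum 68 mm across on top of the post, 68 to 80 mm above the worktop; lever hub 50 mm across on it, to 90 mm), driven by the lever through the clutch; grows clockwise from above, with friction (0.4 N m), to a hard stop at 0.96 rad (clamped). At 0 the lever stands 120 degrees counter-clockwise from the carrier's x, at the stop 65 degrees.
- clutch (a joint): slip of the lever past the screw, rad, clockwise positive: 0 until the screw is at its stop and the set torque (about 0.7 N m) is reached; then the lever yields and snaps on to 0.30: the first click. Each further click adds 0.30 (teeth are passed at 0.15, 0.45, ..). Lever pointer and drum ticks 0.30 apart show it. After one click the lever is 48 degrees from the carrier's x.
- lever_grip (a point): point on the upright black round grip, 18 mm across, at the end of the torque lever, 100 mm from the post axis, on the carrier's +y side; its top is 130 mm above the worktop, the flat lever under it 88 mm, this point 108 mm. x points from the post outward along the lever, z up.
- jar_1_mid (a point): a squat round sample jar, 56 mm across and 46 mm tall, white with a ribbed dark steel lid (the top 12 mm); straight sides; about 0.12 kg; stands upright on the worktop. This point is on its axis half-way up, 23 mm above its base; z is up along the axis. May be absent. The wall of the draining vat left of the jars stands at y = 0.30 m.
- jar_2_mid (a point): a squat round sample jar, 56 mm across and 46 mm tall, white with a ribbed dark steel lid (the top 12 mm); straight sides; about 0.12 kg; stands upright on the worktop. This point is on its axis half-way up, 23 mm above its base; z is up along the axis. May be absent. The wall of the draining vat left of the jars stands at y = 0.30 m.
- jar_3_mid (a point): a squat round sample jar, 56 mm across and 46 mm tall, white with a ribbed dark steel lid (the top 12 mm); straight sides; about 0.12 kg; stands upright on the worktop. This point is on its axis half-way up, 23 mm above its base; z is up along the axis. May be absent. The wall of the draining vat left of the jars stands at y = 0.30 m.
- jar_4_mid (a point): a squat round sample jar, 56 mm across and 46 mm tall, white with a ribbed dark steel lid (the top 12 mm); straight sides; about 0.12 kg; stands upright on the worktop. This point is on its axis half-way up, 23 mm above its base; z is up along the axis. May be absent. The wall of the draining vat left of the jars stands at y = 0.30 m.
- pocket_1 (a point): centre of the floor of a pocket of the carrier, 8 mm above the worktop, 12 mm below the pocket's mouth; pocket 62 mm across. A seated jar has its middle 23 mm above this point. Any jar may go in any pocket.
- pocket_2 (a point): centre of the floor of a pocket of the carrier, 8 mm above the worktop, 12 mm below the pocket's mouth; pocket 62 mm across. A seated jar has its middle 23 mm above this point. Any jar may go in any pocket.
- pocket_3 (a point): centre of the floor of a pocket of the carrier, 8 mm above the worktop, 12 mm below the pocket's mouth; pocket 62 mm across. A seated jar has its middle 23 mm above this point. Any jar may go in any pocket.
- pocket_4 (a point): centre of the floor of a pocket of the carrier, 8 mm above the worktop, 12 mm below the pocket's mouth; pocket 62 mm across. A seated jar has its middle 23 mm above this point. Any jar may go in any pocket.
- brown_bottle: bystander: brown bottle with white cap, 58 mm across, 118 mm tall; origin under its base; leave alone
- label_box: bystander: flat white and blue box 50 x 70 x 20 mm; origin under its base; leave alone
- tape_roll: bystander: roll of tape lying flat, 72 mm across, 19 mm tall; origin under its base; leave alone
Not all that is in view belongs to the job. Leave any blue, green or yellow look-alike of the part that bears jar_4_mid alone.

How it is judged:
By the outcome, as a careful person would: the job done as asked, in the order asked, and still so for the second after the job is handed in, with the robot touching nothing.
Of jar_1, jar_2, jar_3, jar_4 only 3 to 4 are there at a start; the rules pass over those that are not, and their reading is None.
At some moment in a run one of jar_1, jar_2, jar_3, jar_4 may be knocked a few centimetres aside while the robot is not near it.
Once in a run the grip may slacken for a moment while it holds something.
It also fails if it takes over 210 s, if anything falls off the work surface, if the arm or the gripper's body presses on something with over 40 N, if the wrist force passes 120 N, or if a joint passes its speed limit or range.

## Working session

There is one attempt and no reset: what is moved stays moved. The work goes in short steps, Python scripts to look and compute and a tool call to move; the robot and the scene stay as the last step left them, time stands still between calls to the robot, and variables do not carry over. Pictures are saved under pics/ and viewed, about 12 in all and at most 16, crops included, and the job is handed in when it is done.

Besides the shell and the picture viewer there is one more tool, called after "Emit:" by a JSON object that holds its "api" and its "payload". jog_arm: Moves the arm, as the interface text tells. Its arguments: {"type":"object","properties":{"commands":{"type":"array","items":{"type":"object","properties":{"slide":{"type":"array","items":{"type":"number"}},"rot":{"type":"array","items":{"type":"number"}},"claw":{"type":"number"}}}},"squeeze":{"type":"number"}},"required":["commands"]}

```bash
ls; mkdir -p pics; python3 - <<'E'
from workcell import bot
import cv2
print(bot.state(), bot.pinch_z)
for n in("scene","top"):
    cv2.imwrite(f"pics/{n}0.png",bot.capture(n)); print(n,bot.calibration(n))
print(bot.calibration("wrist"))
E
```

```text
pics
{'t': 0.0, 'q': array([-7.89943974e+01,  5.26142503e+00,  7.05793428e+01, -2.81928179e-04,
        1.04266523e+02, -3.24813210e+00]), 'qvel': array([ 0.07999044, -0.01306285,  0.05486196, -0.01707326, -0.05397918,
       -0.06485372]), 'effort': array([-4.00223271e-04, -4.46451294e+01, -4.06442106e+01,  6.99831848e-02,
        2.94764992e-02, -1.56103042e-04]), 'tool_pos': array([ 147.67728353, -581.24698927,  221.54947033]), 'orientation': array([-1.79994194e+02,  1.07134192e-01, -7.57463291e+01]), 'force': array([-0.57463131, -0.14395206, -0.26854392]), 'ft_torque': array([-0.01455718, -0.07209947, -0.02060739]), 'grip_width': 0.9978330881029561} 18.700000000000003
scene {'vfov': 49.40116736074513, 'cx': 324.1665101131965, 'cy': 243.03850615029566, 'world_from_camera': array([[-7.86510733e-01, -4.64217504e-01,  4.07311890e-01,
         8.77633997e+01],
       [-6.17280627e-01,  6.11334593e-01, -4.95211715e-01,
         5.18639186e+02],
       [-1.91179026e-02, -6.40915068e-01, -7.67373691e-01,
         9.36610001e+02],
       [ 0.00000000e+00,  0.00000000e+00,  0.00000000e+00,
[... 209 characters left out ...]
286e+02],
       [-9.99640242e-01, -2.57706086e-02, -7.43389797e-03,
        -1.67810862e+01],
       [ 1.17675049e-02, -1.72332596e-01, -9.84968528e-01,
         1.26602375e+03],
       [ 0.00000000e+00,  0.00000000e+00,  0.00000000e+00,
         1.00000000e+00]])}
{'vfov': 59.527538801249044, 'cx': 317.2168298167309, 'cy': 233.55909509656715, 'hand_eye': array([[ 9.99999460e-01, -6.14139681e-04,  8.38217709e-04,
        -1.20826068e-02],
       [ 3.69517096e-04,  9.64101222e-01,  2.65534739e-01,
        -7.23751498e+01],
       [-9.71202138e-04, -2.65534286e-01,  9.64100928e-01,
        -1.60836321e+02],
       [ 0.00000000e+00,  0.00000000e+00,  0.00000000e+00,
         1.00000000e+00]])}
```

View pics/top0.png

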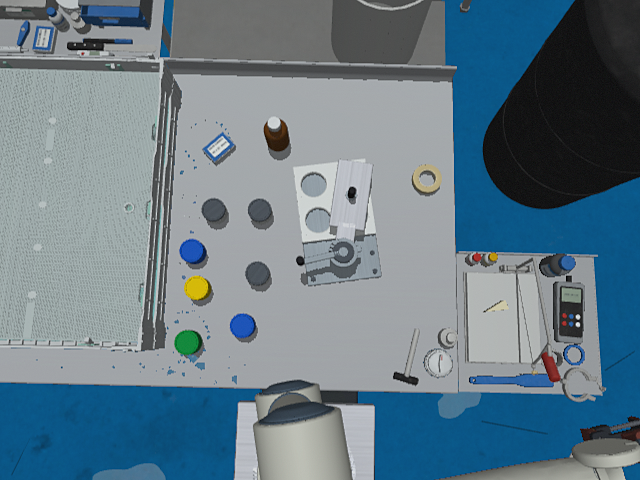

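View pics/scene0.png

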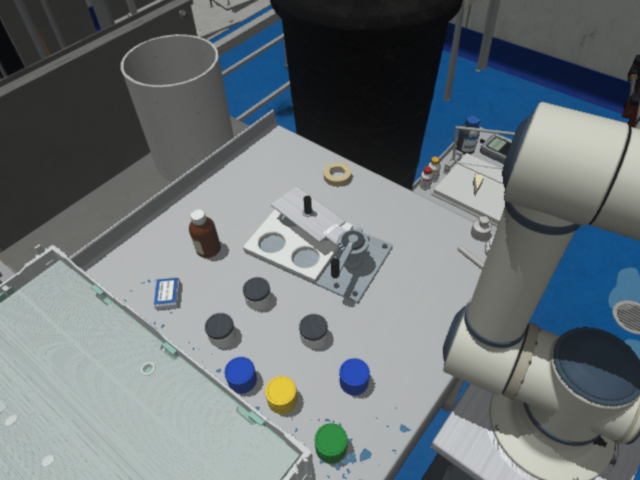

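Three dark-lid jars at top-view pixels (214,210), (260,210), (258,273). The carrier's post is near (343,252), the lever grip near (300,261) and the keeper grip near (352,192). The keeper is a little open. The other jars have blue, yellow or green lids and are look-alikes.

```bash
cat > h.py <<'E'
import numpy as np, cv2
from workcell import bot
from scipy.spatial.transform import Rotation as R
def cam(name,st=None):
    c=bot.calibration(name); f=240/np.tan(np.radians(c["vfov"]/2))
    if name=="wrist":
        T=np.eye(4); T[:3,:3]=R.from_euler("xyz",st["orientation"],degrees=True).as_matrix(); T[:3,3]=st["tool_pos"]
        T=T@c["hand_eye"]
    else: T=c["world_from_camera"]
    return f,c["cx"],c["cy"],T
def p2w(c,u,v,z):
    f,cx,cy,T=c; d=T[:3,:3]@np.array([(u-cx)/f,(v-cy)/f,1]); return T[:3,3]+d*(z-T[2,3])/d[2]
def w2p(c,p):
    f,cx,cy,T=c; q=T[:3,:3].T@(np.asarray(p,float)-T[:3,3]); return np.array([cx+f*q[0]/q[2],cy+f*q[1]/q[2]])
def tool(st,p):   # world shift -> tool axes, TCP to p
    return R.from_euler("xyz",st["orientation"],degrees=True).inv().apply(np.asarray(p)-st["tool_pos"])
E
python3 - <<'E'
import cv2
a=cv2.imread("pics/top0.png")[150:300,190:390]
cv2.imwrite("pics/top0c.png",cv2.resize(a,(800,600),interpolation=cv2.INTER_CUBIC))
E
```

```text
(no output)
```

View pics/top0c.png

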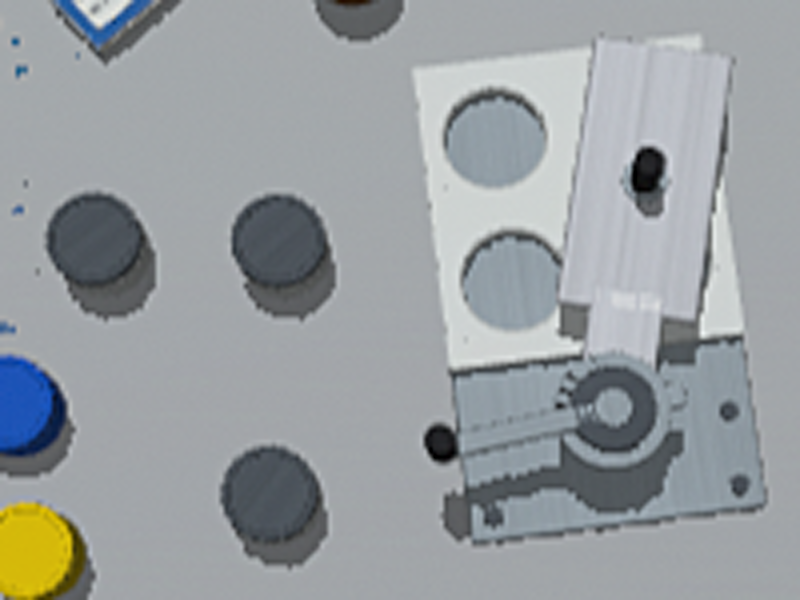

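Enlarged crop (÷4 + (190,150)): hub (614,407), jar lids (97,239), (281,240), (272,493), pockets (495,138), (513,281), keeper grip top (650,160) and lever grip (438,440).

```bash
python3 - <<'E'
from h import *
c=cam("top")
P=dict(hub=(614,407,90),j1=(97,239,46),j2=(281,240,46),j3=(272,493,46),pa=(495,138,20),pb=(513,281,20),kg=(650,160,114),lg=(438,440,130),c1=(413,68,20),c2=(700,35,20),c3=(452,370,20),c4=(745,337,20))
W={k:p2w(c,190+u/4,150+v/4,z) for k,(u,v,z) in P.items()}
for k,w in W.items(): print(k,w.round(1),np.hypot(*w[:2]).round())
# fit carrier pose
src=np.array([[0,0],[185,45],[95,45],[235,90],[235,-90],[45,90],[45,-90]],float); dst=np.array([W[k][:2] for k in("hub","pa","pb","c1","c2","c3","c4")])
ms,md=src.mean(0),dst.mean(0);U,S,V=np.linalg.svd((src-ms).T@(dst-md));Rm=(U@V).T
t=md-Rm@ms; print("yaw",np.degrees(np.arctan2(Rm[1,0],Rm[0,0])),"post",t, "res",(src@Rm.T+t-dst).round(1).tolist())
yaw=np.arctan2(Rm[1,0],Rm[0,0])
for k in("kg","lg"):
    d=W[k][:2]-t; print(k,np.hypot(*d),np.degrees(np.arctan2(d[1],d[0])-yaw))
for x in(95,185):
  for y in(45,-45): print(x,y,(Rm@[x,y]+t).round(1))
E
```

```text
hub [495.8 -74.4  90. ] 501.0
j1 [595.5 233.   46. ] 639.0
j2 [597.8 123.6  46. ] 610.0
j3 [446.5 122.1  46. ] 463.0
pa [671.4  -1.8  20. ] 671.0
pb [582.  -15.2  20. ] 582.0
kg [634.4 -91.3 114. ] 641.0
lg [469.1  23.4 130. ] 470.0
c1 [714.7  50.   20. ] 716.0
c2 [ 741.  -127.3   20. ] 752.0
c3 [526.2  20.2  20. ] 527.0
c4 [ 551.1 -156.4   20. ] 573.0
yaw 8.593487023973164 post [495.01728422 -74.20286503] res [[-0.8, 0.2], [-0.2, -0.2], [0.2, -0.3], [-0.8, -0.1], [-0.1, -0.8], [-0.2, 1.3], [1.9, -0.0]]
kg 140.45097981979416 -15.568927068059457
lg 100.95231098882202 96.26746861838615
95 45 [582.2 -15.5]
95 -45 [ 595.7 -104.5]
185 45 [671.2  -2.1]
185 -45 [684.7 -91.1]
```

Emit:
{"api": "jog_arm", "payload": {"commands": [{"rot": [0, 0, -0.14]}, {"rot": [0, 0, -0.28]}, {"rot": [0, 0, -0.42]}, {"rot": [0, 0, -0.56]}, {"rot": [0, 0, -0.66]}]}}

```text
invalid input
```

Emit:
{"api": "jog_arm", "payload": {"commands": [{"rot": [0, 0, -0.14]}, {"rot": [0, 0, -0.28]}, {"rot": [0, 0, -0.42]}, {"rot": [0, 0, -0.56]}, {"rot": [0, 0, -0.66]}]}}

```text
invalid input
```

Emit:
{"api": "jog_arm", "payload": {"commands": [{"slide": [30, -30, 0]}, {"slide": [60, -60, 0]}, {"slide": [90, -90, 0]}, {"slide": [120, -120, 0]}, {"slide": [150, -150, 0]}]}}

```text
invalid input
```

Emit:
{"api": "jog_arm", "payload": {"commands": [{"slide": [30, -30, 0]}, {"slide": [60, -60, 0]}, {"slide": [90, -90, 0]}, {"slide": [120, -120, 0]}, {"slide": [150, -150, 0]}]}}

```text
invalid input
```

Emit:
{"api": "jog_arm", "payload": {"commands": [{"slide": [30, -30, 0]}, {"slide": [60, -60, 0]}, {"slide": [90, -90, 0]}, {"slide": [100, -100, 0]}, {"slide": [100, -100, 0]}]}}

```text
invalid input
```

All fields are needed.

Emit:
{"api": "jog_arm", "payload": {"commands": [{"slide": [0, 0, 0], "rot": [0, 0, -0.14], "claw": 0}, {"slide": [0, 0, 0], "rot": [0, 0, -0.28], "claw": 0}, {"slide": [0, 0, 0], "rot": [0, 0, -0.42], "claw": 0}, {"slide": [0, 0, 0], "rot": [0, 0, -0.56], "claw": 0}, {"slide": [0, 0, 0], "rot": [0, 0, -0.66], "claw": 0}], "squeeze": 10}}

```text
t: 0.6
tool_pos: [147.7, -581.4, 222.0]
orientation: [-180.0, 0.0, -37.6]
force: [0.7, 0.1, -0.5]
grip_width: 0.997
```

Emit:
{"api": "jog_arm", "payload": {"commands": [{"slide": [0, 0, 0], "rot": [0, 0, -0.14], "claw": 0}, {"slide": [0, 0, 0], "rot": [0, 0, -0.28], "claw": 0}, {"slide": [0, 0, 0], "rot": [0, 0, -0.42], "claw": 0}, {"slide": [0, 0, 0], "rot": [0, 0, -0.56], "claw": 0}, {"slide": [0, 0, 0], "rot": [0, 0, -0.66], "claw": 0}]}}

```text
t: 1.1
tool_pos: [147.7, -581.4, 222.0]
orientation: [-179.9, 0.0, 0.2]
force: [-0.2, 0.0, -0.1]
grip_width: 1.001
```

Emit:
{"api": "jog_arm", "payload": {"commands": [{"slide": [30, -30, 0], "rot": [0, 0, 0], "claw": 0}, {"slide": [60, -60, 0], "rot": [0, 0, 0], "claw": 0}, {"slide": [90, -90, 0], "rot": [0, 0, 0], "claw": 0}, {"slide": [120, -120, 0], "rot": [0, 0, 0], "claw": 0}, {"slide": [150, -150, 0], "rot": [0, 0, 0], "claw": 0}]}}

```text
t: 1.6
tool_pos: [298.9, -430.4, 222.1]
orientation: [-180.0, 0.0, -0.1]
force: [-0.3, -0.8, -0.2]
grip_width: 1.0
```

Emit:
{"api": "jog_arm", "payload": {"commands": [{"slide": [30, -30, 0], "rot": [0, 0, 0], "claw": 0}, {"slide": [60, -60, 0], "rot": [0, 0, 0], "claw": 0}, {"slide": [90, -90, 0], "rot": [0, 0, 0], "claw": 0}, {"slide": [120, -120, 0], "rot": [0, 0, 0], "claw": 0}, {"slide": [150, -150, 0], "rot": [0, 0, 0], "claw": 0}]}}

```text
t: 2.1
tool_pos: [449.2, -280.6, 222.2]
orientation: [-180.0, 0.0, -0.1]
force: [0.3, -0.8, 0.3]
grip_width: 0.997
```

Emit:
{"api": "jog_arm", "payload": {"commands": [{"slide": [30, -30, 0], "rot": [0, 0, 0], "claw": 0}, {"slide": [60, -60, 0], "rot": [0, 0, 0], "claw": 0}, {"slide": [90, -90, 0], "rot": [0, 0, 0], "claw": 0}, {"slide": [120, -120, 0], "rot": [0, 0, 0], "claw": 0}, {"slide": [120, -120, 0], "rot": [0, 0, 0], "claw": 0}]}}

```text
t: 2.6
tool_pos: [570.7, -158.4, 220.9]
orientation: [-179.9, 0.1, 0.2]
force: [-0.1, -0.7, -0.5]
grip_width: 0.997
```

Emit:
{"api": "jog_arm", "payload": {"commands": [{"slide": [30, -30, 0], "rot": [0, 0, 0], "claw": 0}, {"slide": [50, -50, 0], "rot": [0, 0, 0], "claw": 0}, {"slide": [63, -67, 0], "rot": [0, 0, 0], "claw": 0}, {"slide": [63, -67, 0], "rot": [0, 0, 0], "claw": 0}, {"slide": [63, -67, 0], "rot": [0, 0, 0], "claw": 0}]}}

```text
t: 3.1
tool_pos: [631.2, -96.1, 222.1]
orientation: [180.0, 0.1, -0.1]
force: [-0.7, -1.3, -0.2]
grip_width: 0.998
```

```bash
python3 - <<'E'
from h import *
st=bot.state(); a=bot.capture("wrist"); cv2.imwrite("pics/w1.png",a)
c=cam("wrist",st); print(st["tool_pos"],w2p(c,[634.4,-91.3,114]),w2p(c,[671.4,-1.8,20]),w2p(c,[582.2,-15.3,20]))
b=bot.capture("top"); cv2.imwrite("pics/wt1.png",np.hstack([cv2.resize(a,(400,300)),cv2.resize(b[100:340,160:480],(400,300))]))
E
```

```text
[631.1975473  -96.14126777 222.12081452] [322.43207506 223.73496758] [366.45710942  89.68660462] [258.28073464 107.14819924]
```

View pics/wt1.png

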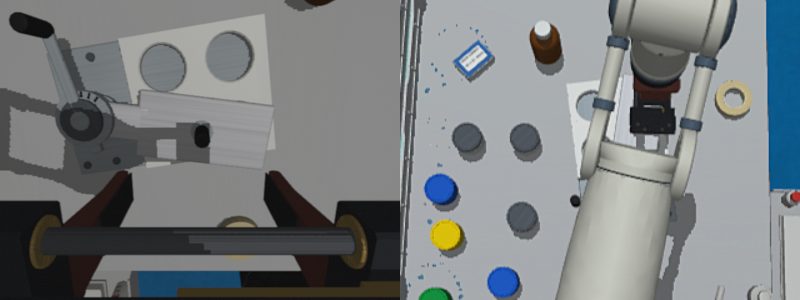

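Wrist view: keeper grip top at about (323,221), and the pockets match prediction to about 1 px. The gripper body is long along the jaw axis. Grasping the keeper grip next.

Emit:
{"api": "jog_arm", "payload": {"commands": [{"slide": [3, -5, 30], "rot": [0, 0, 0], "claw": 0}, {"slide": [3, -5, 60], "rot": [0, 0, 0], "claw": 0}, {"slide": [3, -5, 90], "rot": [0, 0, 0], "claw": 0}, {"slide": [3, -5, 120], "rot": [0, 0, 0], "claw": 0}, {"slide": [3, -5, 145], "rot": [0, 0, 0], "claw": 0}]}}

```text
t: 3.7
tool_pos: [633.6, -91.8, 76.1]
orientation: [180.0, 0.1, -0.2]
force: [1.0, -0.3, 0.2]
grip_width: 0.997
```

Emit:
{"api": "jog_arm", "payload": {"commands": [{"slide": [0, 0, 0], "rot": [0, 0, 0], "claw": 1}, {"slide": [0, 0, 0], "rot": [0, 0, 0], "claw": 1}, {"slide": [0, 0, 0], "rot": [0, 0, 0], "claw": 1}, {"slide": [0, 0, 0], "rot": [0, 0, 0], "claw": 1}, {"slide": [0, 0, 0], "rot": [0, 0, 0], "claw": 1}], "squeeze": 10}}

```text
t: 4.2
tool_pos: [635.4, -90.7, 79.4]
orientation: [180.0, -0.1, -0.1]
force: [0.3, 0.1, 0.3]
grip_width: 0.589
```

Emit:
{"api": "jog_arm", "payload": {"commands": [{"slide": [0, 0, 0], "rot": [0, 0, 0], "claw": 1}, {"slide": [0, 0, 0], "rot": [0, 0, 0], "claw": 1}, {"slide": [0, 0, 0], "rot": [0, 0, 0], "claw": 1}, {"slide": [0, 0, 0], "rot": [0, 0, 0], "claw": 1}, {"slide": [0, 0, 0], "rot": [0, 0, 0], "claw": 1}]}}

```text
t: 4.7
tool_pos: [635.1, -90.5, 77.6]
orientation: [180.0, -0.1, -0.1]
force: [2.3, -0.4, -1.3]
grip_width: 0.204
```

```bash
python3 -c "
import numpy as np
p=np.array([495,-74.2]);r=lambda a:p+140*np.array([np.cos(a),np.sin(a)])
a0=np.radians(8.6-15.6);p0=r(a0)
for d in range(0,84,4):
  q=r(a0-np.radians(d))-p0; print(d,q[0].round(),-q[1].round())
"
```

```text
0 0.0 -0.0
4 -2.0 10.0
8 -4.0 19.0
12 -7.0 29.0
16 -10.0 38.0
20 -14.0 46.0
24 -19.0 55.0
28 -24.0 63.0
32 -30.0 71.0
36 -37.0 78.0
40 -43.0 85.0
44 -51.0 92.0
48 -59.0 98.0
52 -67.0 103.0
56 -75.0 108.0
60 -84.0 112.0
64 -93.0 115.0
68 -103.0 118.0
72 -112.0 120.0
76 -122.0 122.0
80 -132.0 123.0
```

Emit:
{"api": "jog_arm", "payload": {"commands": [{"slide": [-2, 10, 0], "rot": [0, 0, 0], "claw": 1}, {"slide": [-4, 19, 0], "rot": [0, 0, 0], "claw": 1}, {"slide": [-7, 29, 0], "rot": [0, 0, 0], "claw": 1}, {"slide": [-10, 38, 0], "rot": [0, 0, 0], "claw": 1}, {"slide": [-14, 46, 0], "rot": [0, 0, 0], "claw": 1}]}}

```text
t: 5.2
tool_pos: [622.1, -137.5, 77.6]
orientation: [179.9, -0.2, -0.1]
force: [9.1, -2.3, -4.5]
grip_width: 0.204
```

Emit:
{"api": "jog_arm", "payload": {"commands": [{"slide": [-5, 9, 0], "rot": [0, 0, 0], "claw": 1}, {"slide": [-10, 17, 0], "rot": [0, 0, 0], "claw": 1}, {"slide": [-16, 25, 0], "rot": [0, 0, 0], "claw": 1}, {"slide": [-23, 32, 0], "rot": [0, 0, 0], "claw": 1}, {"slide": [-29, 39, 0], "rot": [0, 0, 0], "claw": 1}]}}

```text
t: 5.7
tool_pos: [593.6, -178.5, 77.8]
orientation: [179.7, -0.4, -0.2]
force: [11.2, -8.8, -4.9]
grip_width: 0.2
```

Emit:
{"api": "jog_arm", "payload": {"commands": [{"slide": [-8, 7, 0], "rot": [0, 0, 0], "claw": 1}, {"slide": [-16, 13, 0], "rot": [0, 0, 0], "claw": 1}, {"slide": [-24, 18, 0], "rot": [0, 0, 0], "claw": 1}, {"slide": [-32, 23, 0], "rot": [0, 0, 0], "claw": 1}, {"slide": [-41, 27, 0], "rot": [0, 0, 0], "claw": 1}]}}

```text
t: 6.2
tool_pos: [550.9, -204.3, 77.8]
orientation: [179.8, -0.1, -0.2]
force: [3.5, -4.0, -0.7]
grip_width: 0.199
```

Emit:
{"api": "jog_arm", "payload": {"commands": [{"slide": [-9, 3, 0], "rot": [0, 0, 0], "claw": 1}, {"slide": [-19, 6, 0], "rot": [0, 0, 0], "claw": 1}, {"slide": [-28, 8, 0], "rot": [0, 0, 0], "claw": 1}, {"slide": [-38, 10, 0], "rot": [0, 0, 0], "claw": 1}, {"slide": [-48, 11, 0], "rot": [0, 0, 0], "claw": 1}]}}

```text
t: 6.7
tool_pos: [501.8, -213.2, 77.7]
orientation: [-180.0, -0.0, -0.1]
force: [2.1, -0.4, -0.7]
grip_width: 0.205
```

Emit:
{"api": "jog_arm", "payload": {"commands": [{"slide": [0, 0, 0], "rot": [0, 0, 0], "claw": 0}, {"slide": [0, 0, 0], "rot": [0, 0, 0], "claw": 0}, {"slide": [0, 0, 0], "rot": [0, 0, 0], "claw": 0}, {"slide": [0, 0, 0], "rot": [0, 0, 0], "claw": 0}, {"slide": [0, 0, 0], "rot": [0, 0, 0], "claw": 0}]}}

```text
t: 7.2
tool_pos: [502.7, -213.1, 77.5]
orientation: [-180.0, 0.0, -0.1]
force: [-0.1, 0.0, 0.1]
grip_width: 0.619
```

Emit:
{"api": "jog_arm", "payload": {"commands": [{"slide": [0, 0, -15], "rot": [0, 0, 0], "claw": 0}, {"slide": [0, 0, -40], "rot": [0, 0, 0], "claw": 0}, {"slide": [0, 0, -80], "rot": [0, 0, 0], "claw": 0}, {"slide": [0, 0, -120], "rot": [0, 0, 0], "claw": 0}, {"slide": [0, 0, -140], "rot": [0, 0, 0], "claw": 0}]}}

```text
t: 7.7
tool_pos: [503.4, -213.6, 223.5]
orientation: [179.8, -0.3, -0.1]
force: [1.1, -0.6, 0.2]
grip_width: 1.001
```

```bash
python3 - <<'E'
from h import *
print(bot.state()["tool_pos"])
b=bot.capture("top"); s=bot.capture("scene"); cv2.imwrite("pics/t2.png",b); cv2.imwrite("pics/ts2.png",np.hstack([cv2.resize(b[100:340,160:480],(400,300)),cv2.resize(s,(400,300))]))
E
```

```text
[ 503.36320167 -213.60161438  223.45630567]
```

View pics/ts2.png

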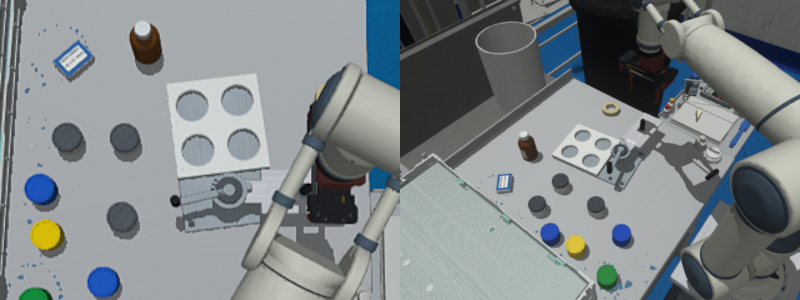

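Top view: the keeper is clear of all four pockets, and the three dark jars are where they were.

```bash
python3 - <<'E'
from h import *
c=cam("top");s=cam("scene")
def yplane(c,u,v,y):
    f,cx,cy,T=c; d=T[:3,:3]@np.array([(u-cx)/f,(v-cy)/f,1]); return T[:3,3]+d*(y-T[1,3])/d[1]
for u in(160,165,170,178): print(u,yplane(c,u,200,300).round())
for p in((165,348),(230,412)): print(p,yplane(s,*p,300).round())
print("bottle cap",p2w(c,276,124,118).round())
b=cv2.imread("pics/t2.png"); hsv=cv2.cvtColor(b,cv2.COLOR_BGR2HSV)
g=cv2.cvtColor(b,cv2.COLOR_BGR2GRAY)
for n,(u,v) in dict(j1=(214,210),j2=(260,210),j3=(258,273)).items():
    m=((g<95)&(g>55)).astype(np.uint8)[v-20:v+20,u-20:u+20]
    r=cv2.HoughCircles(cv2.resize(b[v-25:v+25,u-25:u+25],None,fx=4,fy=4)[:,:,1],cv2.HOUGH_GRADIENT,1,100,param1=100,param2=15,minRadius=40,maxRadius=56)
    if r is not None:
        x,y,R_=r[0][0]/4; print(n,p2w(c,u-25+x-.4,v-25+y-.4,46).round(1),R_)
E
```

```text
160 [566. 300. 250.]
165 [575. 300. 217.]
170 [583. 300. 182.]
178 [599. 300. 121.]
(165, 348) [ 746.  300. -122.]
(230, 412) [ 557.  300. -206.]
bottle cap [786.  88. 118.]
j1 [595.4 236.6  46. ] 11.775
j2 [597.8 126.7  46. ] 11.725
j3 [440.6 125.4  46. ] 13.85
```

Emit:
{"api": "jog_arm", "payload": {"commands": [{"slide": [10, -35, 0], "rot": [0, 0, 0], "claw": 0}, {"slide": [20, -70, 0], "rot": [0, 0, 0], "claw": 0}, {"slide": [30, -105, 0], "rot": [0, 0, 0], "claw": 0}, {"slide": [40, -140, 0], "rot": [0, 0, 0], "claw": 0}, {"slide": [50, -175, 0], "rot": [0, 0, 0], "claw": 0}]}}

```text
t: 8.3
tool_pos: [552.6, -36.8, 216.1]
orientation: [-180.0, 0.1, -0.1]
force: [0.9, -0.5, 0.1]
grip_width: 1.0
```

Emit:
{"api": "jog_arm", "payload": {"commands": [{"slide": [10, -35, 0], "rot": [0, 0, 0], "claw": 0}, {"slide": [20, -70, 0], "rot": [0, 0, 0], "claw": 0}, {"slide": [30, -105, 0], "rot": [0, 0, 0], "claw": 0}, {"slide": [40, -140, 0], "rot": [0, 0, 0], "claw": 0}, {"slide": [44, -162, 0], "rot": [0, 0, 0], "claw": 0}]}}

```text
t: 8.8
tool_pos: [596.9, 126.0, 215.5]
orientation: [-180.0, 0.2, -0.0]
force: [-0.4, 0.1, 0.2]
grip_width: 0.996
```

```bash
python3 - <<'E'
from h import *
st=bot.state(); a=bot.capture("wrist"); cv2.imwrite("pics/w2.png",a)
c=cam("wrist",st); print(st["tool_pos"],w2p(c,[597.8,123.6,46]),w2p(c,[595.5,233,46]))
E
```

```text
[596.94179934 126.02945197 215.51325118] [319.01472362 213.99754467] [315.98107926  69.04806697]
```

View pics/w2.png

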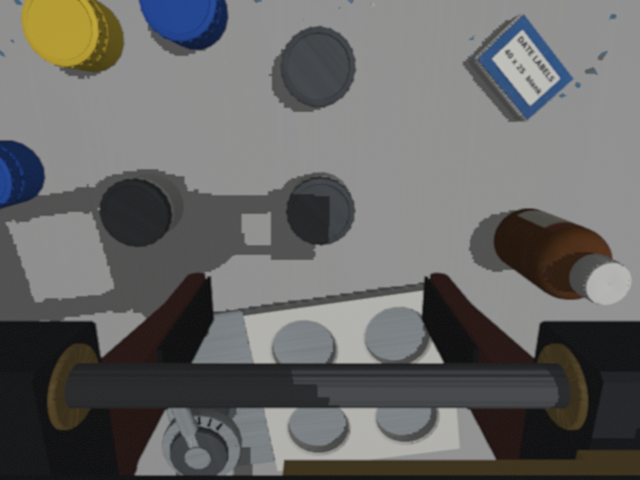

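Wrist view: j2's lid is near (321,211), j1 (318,67), j3 (137,212), all matching the prediction to within about 3 mm. Next I descend on j2 at (598,126).

Emit:
{"api": "jog_arm", "payload": {"commands": [{"slide": [1, 0, 40], "rot": [0, 0, 0], "claw": 0}, {"slide": [1, 0, 80], "rot": [0, 0, 0], "claw": 0}, {"slide": [1, 0, 115], "rot": [0, 0, 0], "claw": 0}, {"slide": [1, 0, 140], "rot": [0, 0, 0], "claw": 0}, {"slide": [1, 0, 155], "rot": [0, 0, 0], "claw": 0}]}}

```text
t: 9.35
tool_pos: [596.0, 123.0, 58.3]
orientation: [179.9, 0.3, -0.1]
force: [0.3, 0.1, -0.7]
grip_width: 0.999
```

Emit:
{"api": "jog_arm", "payload": {"commands": [{"slide": [0, 0, 15], "rot": [0, 0, 0], "claw": 0}, {"slide": [0, 0, 30], "rot": [0, 0, 0], "claw": 0}, {"slide": [0, 0, 40], "rot": [0, 0, 0], "claw": 0}, {"slide": [0, 0, 44], "rot": [0, 0, 0], "claw": 0}, {"slide": [0, 0, 44], "rot": [0, 0, 0], "claw": 0}]}}

```text
t: 9.85
tool_pos: [598.1, 123.6, 18.4]
orientation: [180.0, 0.0, -0.1]
force: [0.7, -0.7, -0.4]
grip_width: 1.0
```

Emit:
{"api": "jog_arm", "payload": {"commands": [{"slide": [0, 0, 0], "rot": [0, 0, 0], "claw": 1}, {"slide": [0, 0, 0], "rot": [0, 0, 0], "claw": 1}, {"slide": [0, 0, 0], "rot": [0, 0, 0], "claw": 1}, {"slide": [0, 0, 0], "rot": [0, 0, 0], "claw": 1}, {"slide": [0, 0, 0], "rot": [0, 0, 0], "claw": 1}], "squeeze": 10}}

```text
t: 10.35
tool_pos: [598.4, 123.6, 19.0]
orientation: [-180.0, -0.0, -0.1]
force: [0.0, -0.4, 0.4]
grip_width: 0.637
```

Emit:
{"api": "jog_arm", "payload": {"commands": [{"slide": [0, 0, 0], "rot": [0, 0, 0], "claw": 1}, {"slide": [0, 0, 0], "rot": [0, 0, 0], "claw": 1}, {"slide": [0, 0, 0], "rot": [0, 0, 0], "claw": 1}, {"slide": [0, 0, -5], "rot": [0, 0, 0], "claw": 1}, {"slide": [0, 0, -10], "rot": [0, 0, 0], "claw": 1}]}}

```text
t: 10.85
tool_pos: [597.6, 123.5, 28.2]
orientation: [180.0, 0.1, -0.1]
force: [-0.4, 0.7, -0.9]
grip_width: 0.639
```

Emit:
{"api": "jog_arm", "payload": {"commands": [{"slide": [0, 0, -15], "rot": [0, 0, 0], "claw": 1}, {"slide": [0, 0, -35], "rot": [0, 0, 0], "claw": 1}, {"slide": [0, 0, -55], "rot": [0, 0, 0], "claw": 1}, {"slide": [0, 0, -75], "rot": [0, 0, 0], "claw": 1}, {"slide": [0, 0, -92], "rot": [0, 0, 0], "claw": 1}]}}

```text
t: 11.35
tool_pos: [598.5, 123.6, 123.1]
orientation: [-180.0, -0.1, -0.1]
force: [0.3, -0.5, -2.5]
grip_width: 0.635
```

Emit:
{"api": "jog_arm", "payload": {"commands": [{"slide": [10, 15, 0], "rot": [0, 0, 0], "claw": 1}, {"slide": [20, 35, 0], "rot": [0, 0, 0], "claw": 1}, {"slide": [30, 55, 0], "rot": [0, 0, 0], "claw": 1}, {"slide": [40, 75, 0], "rot": [0, 0, 0], "claw": 1}, {"slide": [50, 95, 0], "rot": [0, 0, 0], "claw": 1}]}}

```text
t: 11.85
tool_pos: [648.3, 26.6, 119.7]
orientation: [180.0, 0.1, -0.1]
force: [0.1, -0.3, -1.1]
grip_width: 0.632
```

Emit:
{"api": "jog_arm", "payload": {"commands": [{"slide": [10, 10, 0], "rot": [0, 0, 0], "claw": 1}, {"slide": [15, 20, 0], "rot": [0, 0, 0], "claw": 1}, {"slide": [23, 31, 0], "rot": [0, 0, 0], "claw": 1}, {"slide": [23, 31, 0], "rot": [0, 0, 0], "claw": 1}, {"slide": [23, 31, 0], "rot": [0, 0, 0], "claw": 1}]}}

```text
t: 12.35
tool_pos: [670.8, -2.7, 120.3]
orientation: [-180.0, 0.0, -0.1]
force: [-0.2, 0.8, -1.4]
grip_width: 0.637
```

```bash
python3 - <<'E'
from h import *
st=bot.state(); a=bot.capture("wrist"); cv2.imwrite("pics/w3.png",a)
c=cam("wrist",st); z=st["tool_pos"][2]-19
print(st["tool_pos"],st["grip_width"])
for dy in(0,2.5): print("lid top",w2p(c,np.r_[st["tool_pos"][:2]+[0,dy],z+46]))
print([w2p(c,np.r_[st["tool_pos"][:2]+[28*np.sin(t),2.5*0+28*np.cos(t)],z+46]).round() for t in(0,np.pi/2,np.pi,-np.pi/2)])
E
```

```text
[670.83006846  -2.66181062 120.31818603] 0.6368275147215624
lid top [317.55383862 330.36603927]
lid top [317.53628201 323.95218898]
[array([317., 255.]), array([397., 330.]), array([318., 398.]), array([238., 331.])]
```

View pics/w3.png

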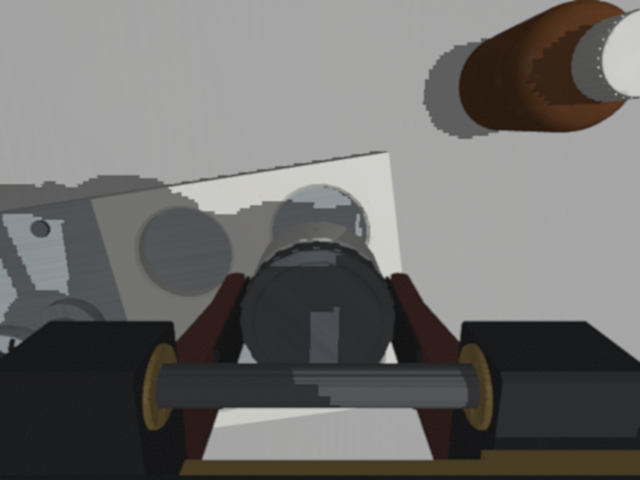

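Wrist view: the jar is held upright. Its lid top edge is at row ~249 against 255 predicted, so the jar sits about 2 mm to +y of the TCP. The target pocket's rim spans cols 273–369 with its top at row 184.

```bash
python3 - <<'E'
from h import *
st=bot.state(); c=cam("wrist",st)
for p in([671.2,-2.1],[582.2,-15.5]):
  print([w2p(c,np.r_[np.array(p)+[31*np.sin(t),31*np.cos(t)],20]).round() for t in(0,np.pi/2,np.pi,-np.pi/2)])
E
```

```text
[array([318., 186.]), array([366., 234.]), array([318., 279.]), array([270., 234.])]
[array([178., 207.]), array([230., 254.]), array([186., 297.]), array([135., 254.])]
```

Emit:
{"api": "jog_arm", "payload": {"commands": [{"slide": [1.5, 1, 20], "rot": [0, 0, 0], "claw": 1}, {"slide": [1.5, 1, 40], "rot": [0, 0, 0], "claw": 1}, {"slide": [1.5, 1, 55], "rot": [0, 0, 0], "claw": 1}, {"slide": [1.5, 1, 68], "rot": [0, 0, 0], "claw": 1}, {"slide": [1.5, 1, 74], "rot": [0, 0, 0], "claw": 1}]}}

```text
t: 12.9
tool_pos: [671.6, -3.2, 44.9]
orientation: [-180.0, 0.1, -0.1]
force: [0.3, 0.4, -0.7]
grip_width: 0.634
```

Emit:
{"api": "jog_arm", "payload": {"commands": [{"slide": [0, 0, 3], "rot": [0, 0, 0], "claw": 1}, {"slide": [0, 0, 6], "rot": [0, 0, 0], "claw": 1}, {"slide": [0, 0, 8], "rot": [0, 0, 0], "claw": 1}, {"slide": [0, 0, 10], "rot": [0, 0, 0], "claw": 1}, {"slide": [0, 0, 10], "rot": [0, 0, 0], "claw": 1}]}}

```text
t: 13.4
tool_pos: [672.5, -3.6, 36.7]
orientation: [-180.0, -0.0, -0.1]
force: [-0.8, 0.2, -1.0]
grip_width: 0.637
```

Emit:
{"api": "jog_arm", "payload": {"commands": [{"slide": [0, 0, 2], "rot": [0, 0, 0], "claw": 1}, {"slide": [0, 0, 4], "rot": [0, 0, 0], "claw": 1}, {"slide": [0, 0, 6], "rot": [0, 0, 0], "claw": 1}, {"slide": [0, 0, 8], "rot": [0, 0, 0], "claw": 1}, {"slide": [0, 0, 8], "rot": [0, 0, 0], "claw": 1}]}}

```text
t: 13.9
tool_pos: [672.2, -3.6, 28.2]
orientation: [-180.0, 0.0, -0.1]
force: [0.7, 0.1, -1.4]
grip_width: 0.641
```

Emit:
{"api": "jog_arm", "payload": {"commands": [{"slide": [0, 0, 1], "rot": [0, 0, 0], "claw": 1}, {"slide": [0, 0, 1.5], "rot": [0, 0, 0], "claw": 1}, {"slide": [0, 0, 1.5], "rot": [0, 0, 0], "claw": 0.15}, {"slide": [0, 0, 1.5], "rot": [0, 0, 0], "claw": 0.15}, {"slide": [0, 0, 1.5], "rot": [0, 0, 0], "claw": 0.15}]}}

```text
t: 14.4
tool_pos: [672.4, -3.6, 27.1]
orientation: [180.0, -0.0, -0.1]
force: [-0.3, -0.7, 0.7]
grip_width: 0.84
```

Emit:
{"api": "jog_arm", "payload": {"commands": [{"slide": [0, 0, 0], "rot": [0, 0, 0], "claw": 0.15}, {"slide": [0, 0, -20], "rot": [0, 0, 0], "claw": 0.15}, {"slide": [0, 0, -60], "rot": [0, 0, 0], "claw": 0.15}, {"slide": [0, 0, -100], "rot": [0, 0, 0], "claw": 0.15}, {"slide": [0, 0, -150], "rot": [0, 0, 0], "claw": 0.15}]}}

```text
t: 14.9
tool_pos: [671.5, -3.5, 176.6]
orientation: [-180.0, 0.2, -0.1]
force: [0.6, 0.4, -0.2]
grip_width: 0.849
```

Emit:
{"api": "jog_arm", "payload": {"commands": [{"slide": [-15, -40, 0], "rot": [0, 0, 0], "claw": 0}, {"slide": [-30, -80, 0], "rot": [0, 0, 0], "claw": 0}, {"slide": [-45, -120, 0], "rot": [0, 0, 0], "claw": 0}, {"slide": [-60, -160, 0], "rot": [0, 0, 0], "claw": 0}, {"slide": [-75, -200, 0], "rot": [0, 0, 0], "claw": 0}]}}

```text
t: 15.4
tool_pos: [597.0, 198.0, 177.2]
orientation: [-180.0, -0.0, -0.1]
force: [0.4, 0.5, -0.2]
grip_width: 0.997
```

```bash
python3 - <<'E'
from h import *
st=bot.state(); a=bot.capture("wrist"); b=bot.capture("top")
cv2.imwrite("pics/w4.png",a);cv2.imwrite("pics/t4.png",b)
cv2.imwrite("pics/wt4.png",np.hstack([cv2.resize(a,(400,300)),cv2.resize(b[100:340,160:480],(400,300))]))
c=cam("wrist",st); print(st["tool_pos"],[w2p(c,[595.7,235,46]).round(),w2p(c,[444,123.5,46]).round()])
E
```

```text
[597.02867638 197.9929536  177.20094572] [array([315., 171.]), array([117., 318.])]
```

View pics/wt4.png

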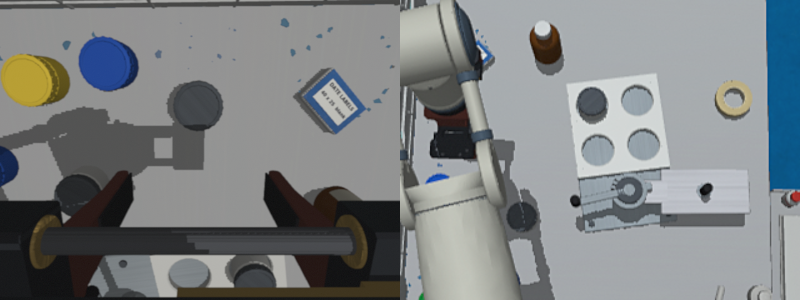

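Jar 1 seated in the far-left pocket; j1's lid is at wrist (314,166), which puts it at (595.5,236).

Emit:
{"api": "jog_arm", "payload": {"commands": [{"slide": [-1.5, -20, 0], "rot": [0, 0, 0], "claw": 0}, {"slide": [-1.5, -38, 30], "rot": [0, 0, 0], "claw": 0}, {"slide": [-1.5, -38, 60], "rot": [0, 0, 0], "claw": 0}, {"slide": [-1.5, -38, 85], "rot": [0, 0, 0], "claw": 0}, {"slide": [-1.5, -38, 105], "rot": [0, 0, 0], "claw": 0}]}}

```text
t: 16.0
tool_pos: [596.0, 233.9, 69.9]
orientation: [179.9, 0.1, -0.1]
force: [0.1, -0.3, -0.9]
grip_width: 0.999
```

Emit:
{"api": "jog_arm", "payload": {"commands": [{"slide": [0, 0, 12], "rot": [0, 0, 0], "claw": 0}, {"slide": [0, 0, 25], "rot": [0, 0, 0], "claw": 0}, {"slide": [0, 0, 38], "rot": [0, 0, 0], "claw": 0}, {"slide": [0, 0, 48], "rot": [0, 0, 0], "claw": 0}, {"slide": [0, 0, 53], "rot": [0, 0, 0], "claw": 0}]}}

```text
t: 16.5
tool_pos: [596.1, 234.4, 18.1]
orientation: [180.0, 0.0, -0.1]
force: [0.2, -0.0, 0.4]
grip_width: 1.002
```

Emit:
{"api": "jog_arm", "payload": {"commands": [{"slide": [0, 0, 0], "rot": [0, 0, 0], "claw": 0}, {"slide": [0, 0, 0], "rot": [0, 0, 0], "claw": 1}, {"slide": [0, 0, 0], "rot": [0, 0, 0], "claw": 1}, {"slide": [0, 0, 0], "rot": [0, 0, 0], "claw": 1}, {"slide": [0, 0, 0], "rot": [0, 0, 0], "claw": 1}]}}

```text
t: 17.0
tool_pos: [596.6, 234.7, 19.7]
orientation: [-180.0, -0.0, -0.1]
force: [-0.5, 0.3, -0.9]
grip_width: 0.674
```

Emit:
{"api": "jog_arm", "payload": {"commands": [{"slide": [0, 0, 0], "rot": [0, 0, 0], "claw": 1}, {"slide": [0, 0, 0], "rot": [0, 0, 0], "claw": 1}, {"slide": [0, 0, 0], "rot": [0, 0, 0], "claw": 1}, {"slide": [0, 0, 0], "rot": [0, 0, 0], "claw": 1}, {"slide": [0, 0, 0], "rot": [0, 0, 0], "claw": 1}]}}

```text
t: 17.5
tool_pos: [596.6, 234.6, 19.5]
orientation: [-180.0, -0.0, -0.1]
force: [-0.0, -0.0, 2.9]
grip_width: 0.636
```

Emit:
{"api": "jog_arm", "payload": {"commands": [{"slide": [0, 0, -15], "rot": [0, 0, 0], "claw": 1}, {"slide": [0, 0, -40], "rot": [0, 0, 0], "claw": 1}, {"slide": [0, 0, -65], "rot": [0, 0, 0], "claw": 1}, {"slide": [0, 0, -85], "rot": [0, 0, 0], "claw": 1}, {"slide": [0, 0, -100], "rot": [0, 0, 0], "claw": 1}]}}

```text
t: 18.0
tool_pos: [596.7, 234.7, 121.5]
orientation: [-180.0, -0.1, -0.1]
force: [0.6, 0.4, -0.9]
grip_width: 0.633
```

Emit:
{"api": "jog_arm", "payload": {"commands": [{"slide": [0, 20, 0], "rot": [0, 0, 0], "claw": 1}, {"slide": [0, 45, 0], "rot": [0, 0, 0], "claw": 1}, {"slide": [0, 75, 0], "rot": [0, 0, 0], "claw": 1}, {"slide": [0, 105, 0], "rot": [0, 0, 0], "claw": 1}, {"slide": [0, 135, 0], "rot": [0, 0, 0], "claw": 1}]}}

```text
t: 18.5
tool_pos: [595.2, 97.2, 117.7]
orientation: [180.0, 0.1, -0.1]
force: [0.2, 0.2, -1.4]
grip_width: 0.632
```

Emit:
{"api": "jog_arm", "payload": {"commands": [{"slide": [0, 30, 0], "rot": [0, 0, 0], "claw": 1}, {"slide": [0, 60, 0], "rot": [0, 0, 0], "claw": 1}, {"slide": [0, 90, 0], "rot": [0, 0, 0], "claw": 1}, {"slide": [0, 120, 0], "rot": [0, 0, 0], "claw": 1}, {"slide": [0, 150, 0], "rot": [0, 0, 0], "claw": 1}]}}

```text
t: 19.0
tool_pos: [594.6, -52.7, 117.8]
orientation: [180.0, 0.1, -0.2]
force: [0.9, -0.7, -2.1]
grip_width: 0.635
```

Emit:
{"api": "jog_arm", "payload": {"commands": [{"slide": [0, 25, 0], "rot": [0, 0, 0], "claw": 1}, {"slide": [0, 45, 0], "rot": [0, 0, 0], "claw": 1}, {"slide": [0, 55, 0], "rot": [0, 0, 0], "claw": 1}, {"slide": [0, 55, 0], "rot": [0, 0, 0], "claw": 1}, {"slide": [0, 55, 0], "rot": [0, 0, 0], "claw": 1}]}}

```text
t: 19.5
tool_pos: [595.3, -105.1, 118.6]
orientation: [-180.0, 0.1, -0.1]
force: [0.6, 0.0, -1.4]
grip_width: 0.632
```

```bash
python3 - <<'E'
from h import *
st=bot.state(); a=bot.capture("wrist"); b=bot.capture("top")
cv2.imwrite("pics/w5.png",a);cv2.imwrite("pics/t5.png",b)
c=cam("wrist",st); z=st["tool_pos"][2]-19.5; print(st["tool_pos"],st["grip_width"])
print([w2p(c,np.r_[st["tool_pos"][:2]+[28*np.sin(t),28*np.cos(t)],z+46]).round() for t in(0,np.pi/2,np.pi,-np.pi/2)])
print([w2p(c,np.r_[np.array([595.7,-104.5])+[31*np.sin(t),31*np.cos(t)],20]).round() for t in(0,np.pi/2,np.pi,-np.pi/2)])
E
```

```text
[ 595.32936145 -105.10390494  118.60734407] 0.6321225164131856
[array([317., 255.]), array([397., 329.]), array([318., 398.]), array([239., 330.])]
[array([318., 186.]), array([366., 234.]), array([318., 279.]), array([270., 234.])]
```

View pics/w5.png

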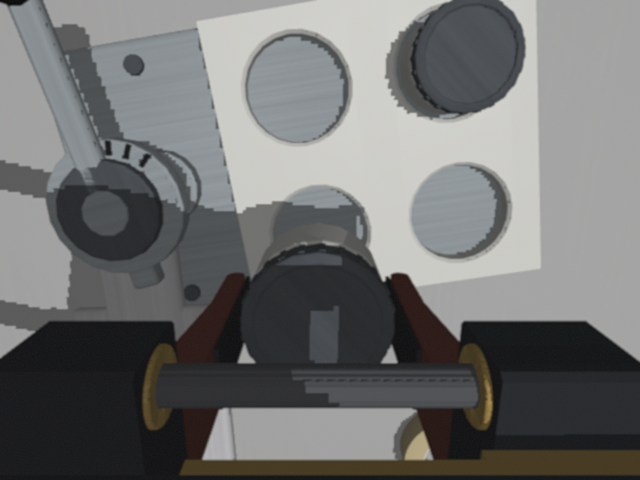

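The view has the same relative geometry as the first placing: rim cols 273–369, lid cols 243–393. I use the same offset that worked then.

Emit:
{"api": "jog_arm", "payload": {"commands": [{"slide": [1.3, 1, 20], "rot": [0, 0, 0], "claw": 1}, {"slide": [1.3, 1, 40], "rot": [0, 0, 0], "claw": 1}, {"slide": [1.3, 1, 55], "rot": [0, 0, 0], "claw": 1}, {"slide": [1.3, 1, 68], "rot": [0, 0, 0], "claw": 1}, {"slide": [1.3, 1, 74], "rot": [0, 0, 0], "claw": 1}]}}

```text
t: 20.1
tool_pos: [596.4, -105.8, 43.4]
orientation: [-180.0, 0.1, -0.1]
force: [0.2, -0.2, -0.8]
grip_width: 0.631
```

Emit:
{"api": "jog_arm", "payload": {"commands": [{"slide": [0, 0, 3], "rot": [0, 0, 0], "claw": 1}, {"slide": [0, 0, 6], "rot": [0, 0, 0], "claw": 1}, {"slide": [0, 0, 8], "rot": [0, 0, 0], "claw": 1}, {"slide": [0, 0, 10], "rot": [0, 0, 0], "claw": 1}, {"slide": [0, 0, 10], "rot": [0, 0, 0], "claw": 1}]}}

```text
t: 20.6
tool_pos: [597.0, -106.5, 35.2]
orientation: [180.0, -0.0, -0.1]
force: [0.2, 0.1, -0.6]
grip_width: 0.636
```

Emit:
{"api": "jog_arm", "payload": {"commands": [{"slide": [0, 0, 2], "rot": [0, 0, 0], "claw": 1}, {"slide": [0, 0, 4], "rot": [0, 0, 0], "claw": 1}, {"slide": [0, 0, 6], "rot": [0, 0, 0], "claw": 1}, {"slide": [0, 0, 7], "rot": [0, 0, 0], "claw": 1}, {"slide": [0, 0, 7], "rot": [0, 0, 0], "claw": 1}]}}

```text
t: 21.1
tool_pos: [596.8, -106.4, 27.8]
orientation: [-180.0, 0.0, -0.1]
force: [0.1, -0.4, -0.1]
grip_width: 0.638
```

Emit:
{"api": "jog_arm", "payload": {"commands": [{"slide": [0, 0, 0.5], "rot": [0, 0, 0], "claw": 0.15}, {"slide": [0, 0, 0.5], "rot": [0, 0, 0], "claw": 0.15}, {"slide": [0, 0, 0.5], "rot": [0, 0, 0], "claw": 0.15}, {"slide": [0, 0, 0.5], "rot": [0, 0, 0], "claw": 0.15}, {"slide": [0, 0, -10], "rot": [0, 0, 0], "claw": 0.15}]}}

```text
t: 21.6
tool_pos: [596.0, -106.2, 36.8]
orientation: [-180.0, 0.2, -0.1]
force: [0.0, -0.7, -1.0]
grip_width: 0.847
```

Emit:
{"api": "jog_arm", "payload": {"commands": [{"slide": [0, 0, -30], "rot": [0, 0, 0], "claw": 0.15}, {"slide": [0, 0, -60], "rot": [0, 0, 0], "claw": 0.15}, {"slide": [0, 0, -90], "rot": [0, 0, 0], "claw": 0.15}, {"slide": [0, 0, -120], "rot": [0, 0, 0], "claw": 0.15}, {"slide": [0, 0, -140], "rot": [0, 0, 0], "claw": 0.15}]}}

```text
t: 22.1
tool_pos: [597.6, -106.5, 182.2]
orientation: [179.9, -0.2, -0.1]
force: [-0.2, 0.1, -0.3]
grip_width: 0.847
```

Emit:
{"api": "jog_arm", "payload": {"commands": [{"slide": [-30, -38, 0], "rot": [0, 0, 0], "claw": 0}, {"slide": [-60, -76, 0], "rot": [0, 0, 0], "claw": 0}, {"slide": [-90, -114, 0], "rot": [0, 0, 0], "claw": 0}, {"slide": [-120, -152, 0], "rot": [0, 0, 0], "claw": 0}, {"slide": [-152, -192, 0], "rot": [0, 0, 0], "claw": 0}]}}

```text
t: 22.6
tool_pos: [444.9, 86.0, 179.2]
orientation: [-180.0, -0.1, -0.2]
force: [1.1, 1.3, -0.3]
grip_width: 1.002
```

```bash
python3 - <<'E'
from h import *
st=bot.state(); a=bot.capture("wrist"); b=bot.capture("top")
cv2.imwrite("pics/w6.png",a);cv2.imwrite("pics/t6.png",b)
cv2.imwrite("pics/wt6.png",np.hstack([cv2.resize(a,(400,300)),cv2.resize(b[100:340,160:480],(400,300))]))
c=cam("wrist",st); print(st["tool_pos"],w2p(c,[444,124,46]).round(), [w2p(c,np.array([444,124,46])+28*np.array([np.sin(t),np.cos(t),0])).round() for t in(0,np.pi/2,np.pi,-np.pi/2)])
E
```

```text
[444.8754656   86.03503071 179.16146297] [316. 169.] [array([316., 128.]), array([356., 169.]), array([316., 208.]), array([276., 169.])]
```

View pics/wt6.png

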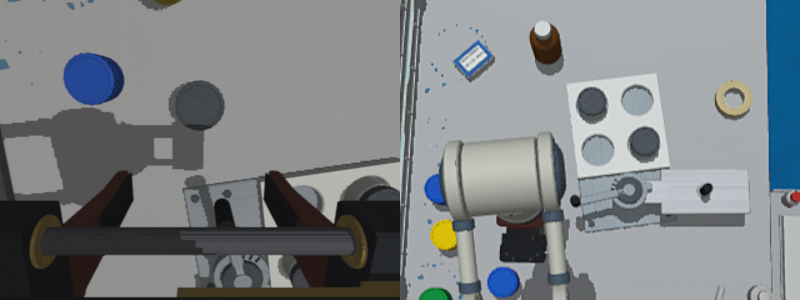

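Two jars are seated. j3's lid is at wrist (316,168), which puts it at (444,124).

Emit:
{"api": "jog_arm", "payload": {"commands": [{"slide": [-1, -20, 0], "rot": [0, 0, 0], "claw": 0}, {"slide": [-1, -38, 30], "rot": [0, 0, 0], "claw": 0}, {"slide": [-1, -38, 60], "rot": [0, 0, 0], "claw": 0}, {"slide": [-1, -38, 85], "rot": [0, 0, 0], "claw": 0}, {"slide": [-1, -38, 107], "rot": [0, 0, 0], "claw": 0}]}}

```text
t: 23.2
tool_pos: [445.3, 122.7, 70.5]
orientation: [180.0, -0.0, -0.1]
force: [0.8, 0.4, -0.5]
grip_width: 1.002
```

Emit:
{"api": "jog_arm", "payload": {"commands": [{"slide": [0, 0, 12], "rot": [0, 0, 0], "claw": 0}, {"slide": [0, 0, 25], "rot": [0, 0, 0], "claw": 0}, {"slide": [0, 0, 38], "rot": [0, 0, 0], "claw": 0}, {"slide": [0, 0, 48], "rot": [0, 0, 0], "claw": 0}, {"slide": [0, 0, 54], "rot": [0, 0, 0], "claw": 0}]}}

```text
t: 23.7
tool_pos: [445.1, 122.8, 16.4]
orientation: [180.0, 0.0, -0.1]
force: [-0.4, 0.3, -0.1]
grip_width: 0.999
```

Emit:
{"api": "jog_arm", "payload": {"commands": [{"slide": [0, 0, 0], "rot": [0, 0, 0], "claw": 0}, {"slide": [0, 0, 0], "rot": [0, 0, 0], "claw": 1}, {"slide": [0, 0, 0], "rot": [0, 0, 0], "claw": 1}, {"slide": [0, 0, 0], "rot": [0, 0, 0], "claw": 1}, {"slide": [0, 0, 0], "rot": [0, 0, 0], "claw": 1}]}}

```text
t: 24.2
tool_pos: [445.5, 123.0, 17.6]
orientation: [-180.0, -0.0, -0.1]
force: [-0.5, 0.6, -0.4]
grip_width: 0.674
```

Emit:
{"api": "jog_arm", "payload": {"commands": [{"slide": [0, 0, 0], "rot": [0, 0, 0], "claw": 1}, {"slide": [0, 0, 0], "rot": [0, 0, 0], "claw": 1}, {"slide": [0, 0, 0], "rot": [0, 0, 0], "claw": 1}, {"slide": [0, 0, 0], "rot": [0, 0, 0], "claw": 1}, {"slide": [0, 0, 0], "rot": [0, 0, 0], "claw": 1}]}}

```text
t: 24.7
tool_pos: [445.5, 123.0, 17.5]
orientation: [-180.0, -0.0, -0.1]
force: [1.5, -0.4, 2.8]
grip_width: 0.634
```

Emit:
{"api": "jog_arm", "payload": {"commands": [{"slide": [0, 0, -15], "rot": [0, 0, 0], "claw": 1}, {"slide": [0, 0, -35], "rot": [0, 0, 0], "claw": 1}, {"slide": [0, 0, -60], "rot": [0, 0, 0], "claw": 1}, {"slide": [0, 0, -85], "rot": [0, 0, 0], "claw": 1}, {"slide": [0, 0, -101], "rot": [0, 0, 0], "claw": 1}]}}

```text
t: 25.2
tool_pos: [445.5, 123.0, 120.5]
orientation: [-180.0, -0.1, -0.1]
force: [-0.5, 0.1, -1.1]
grip_width: 0.636
```

Emit:
{"api": "jog_arm", "payload": {"commands": [{"slide": [20, 0, 0], "rot": [0, 0, 0], "claw": 1}, {"slide": [45, 0, 0], "rot": [0, 0, 0], "claw": 1}, {"slide": [70, 0, 0], "rot": [0, 0, 0], "claw": 1}, {"slide": [95, 0, 0], "rot": [0, 0, 0], "claw": 1}, {"slide": [120, 0, 0], "rot": [0, 0, 0], "claw": 1}]}}

```text
t: 25.7
tool_pos: [565.8, 122.6, 117.8]
orientation: [180.0, 0.1, -0.1]
force: [-0.1, -0.6, -1.8]
grip_width: 0.634
```

Emit:
{"api": "jog_arm", "payload": {"commands": [{"slide": [15, 25, 0], "rot": [0, 0, 0], "claw": 1}, {"slide": [30, 50, 0], "rot": [0, 0, 0], "claw": 1}, {"slide": [45, 75, 0], "rot": [0, 0, 0], "claw": 1}, {"slide": [60, 100, 0], "rot": [0, 0, 0], "claw": 1}, {"slide": [75, 125, 0], "rot": [0, 0, 0], "claw": 1}]}}

```text
t: 26.2
tool_pos: [640.1, -3.5, 117.7]
orientation: [-180.0, 0.1, -0.1]
force: [-0.8, -0.3, -1.1]
grip_width: 0.636
```

Emit:
{"api": "jog_arm", "payload": {"commands": [{"slide": [15, 25, 0], "rot": [0, 0, 0], "claw": 1}, {"slide": [30, 50, 0], "rot": [0, 0, 0], "claw": 1}, {"slide": [40, 75, 0], "rot": [0, 0, 0], "claw": 1}, {"slide": [45.5, 90.5, 0], "rot": [0, 0, 0], "claw": 1}, {"slide": [45.5, 90.5, 0], "rot": [0, 0, 0], "claw": 1}]}}

```text
t: 26.7
tool_pos: [685.2, -95.0, 117.3]
orientation: [180.0, 0.1, -0.3]
force: [-0.8, 0.5, -2.0]
grip_width: 0.635
```

```bash
python3 - <<'E'
from h import *
st=bot.state(); a=bot.capture("wrist"); b=bot.capture("top")
cv2.imwrite("pics/w7.png",a);cv2.imwrite("pics/t7.png",b)
cv2.imwrite("pics/wt7.png",np.hstack([cv2.resize(a,(480,360)),cv2.resize(b[110:320,170:350],(308,360))]))
c=cam("wrist",st); z=st["tool_pos"][2]-17.5; print(st["tool_pos"],st["grip_width"])
print([w2p(c,np.r_[st["tool_pos"][:2]+[28*np.sin(t),28*np.cos(t)],z+46]).round() for t in(0,np.pi/2,np.pi,-np.pi/2)])
print([w2p(c,np.r_[np.array([684.7,-91.1])+[31*np.sin(t),31*np.cos(t)],20]).round() for t in(0,np.pi/2,np.pi,-np.pi/2)])
E
```

```text
[685.16168205 -95.01694177 117.25048468] 0.6346973327122545
[array([317., 257.]), array([398., 332.]), array([318., 401.]), array([238., 333.])]
[array([317., 181.]), array([366., 229.]), array([317., 275.]), array([268., 230.])]
```

View pics/wt7.png

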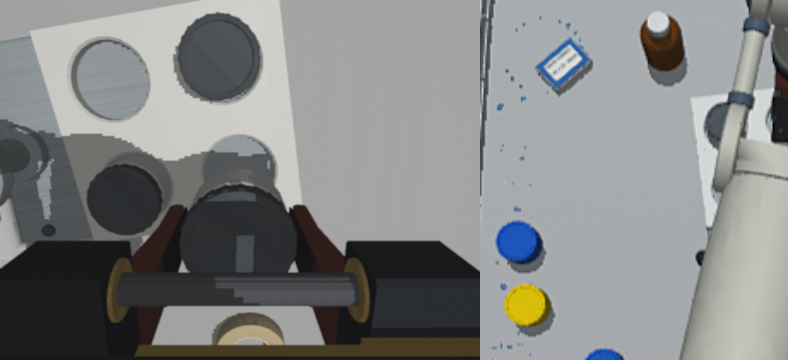

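Held fine, with the same geometry as before. No other jars stand on the worktop. Going down.

Emit:
{"api": "jog_arm", "payload": {"commands": [{"slide": [0, 0, 20], "rot": [0, 0, 0], "claw": 1}, {"slide": [0, 0, 40], "rot": [0, 0, 0], "claw": 1}, {"slide": [0, 0, 60], "rot": [0, 0, 0], "claw": 1}, {"slide": [0, 0, 70], "rot": [0, 0, 0], "claw": 1}, {"slide": [0, 0, 70], "rot": [0, 0, 0], "claw": 1}]}}

```text
t: 27.3
tool_pos: [684.0, -91.6, 46.2]
orientation: [-179.9, 0.2, -0.0]
force: [-0.1, -0.5, -1.5]
grip_width: 0.634
```

Emit:
{"api": "jog_arm", "payload": {"commands": [{"slide": [0, 0, 0], "rot": [0, 0, 0], "claw": 1}, {"slide": [0, 0, 0], "rot": [0, 0, 0], "claw": 1}, {"slide": [0, 0, 0], "rot": [0, 0, 0], "claw": 1}, {"slide": [0, 0, 2], "rot": [0, 0, 0], "claw": 1}, {"slide": [0, 0, 2], "rot": [0, 0, 0], "claw": 1}]}}

```text
t: 27.8
tool_pos: [685.3, -93.1, 46.2]
orientation: [180.0, -0.0, -0.1]
force: [0.5, 0.1, -1.2]
grip_width: 0.641
```

Emit:
{"api": "jog_arm", "payload": {"commands": [{"slide": [0.5, -0.5, 3], "rot": [0, 0, 0], "claw": 1}, {"slide": [0.5, -0.5, 7], "rot": [0, 0, 0], "claw": 1}, {"slide": [0.5, -0.5, 10], "rot": [0, 0, 0], "claw": 1}, {"slide": [0.5, -0.5, 13], "rot": [0, 0, 0], "claw": 1}, {"slide": [0.5, -0.5, 13], "rot": [0, 0, 0], "claw": 1}]}}

```text
t: 28.3
tool_pos: [685.4, -92.5, 32.1]
orientation: [-180.0, 0.1, -0.1]
force: [-0.6, 0.2, -2.0]
grip_width: 0.638
```

Emit:
{"api": "jog_arm", "payload": {"commands": [{"slide": [0, 0, 2], "rot": [0, 0, 0], "claw": 1}, {"slide": [0, 0, 4], "rot": [0, 0, 0], "claw": 1}, {"slide": [0, 0, 6], "rot": [0, 0, 0], "claw": 1}, {"slide": [0, 0, 7], "rot": [0, 0, 0], "claw": 1}, {"slide": [0, 0, 7], "rot": [0, 0, 0], "claw": 1}]}}

```text
t: 28.8
tool_pos: [685.7, -92.6, 25.8]
orientation: [-180.0, 0.0, -0.1]
force: [-0.9, -0.7, -1.9]
grip_width: 0.635
```

Emit:
{"api": "jog_arm", "payload": {"commands": [{"slide": [0, 0, 0.5], "rot": [0, 0, 0], "claw": 0.15}, {"slide": [0, 0, 0.5], "rot": [0, 0, 0], "claw": 0.15}, {"slide": [0, 0, 0.5], "rot": [0, 0, 0], "claw": 0.15}, {"slide": [0, 0, 0.5], "rot": [0, 0, 0], "claw": 0.15}, {"slide": [0, 0, -10], "rot": [0, 0, 0], "claw": 0.15}]}}

```text
t: 29.3
tool_pos: [684.7, -92.4, 34.6]
orientation: [-180.0, 0.2, -0.1]
force: [0.5, 0.7, -0.2]
grip_width: 0.848
```

Emit:
{"api": "jog_arm", "payload": {"commands": [{"slide": [0, 0, -30], "rot": [0, 0, 0], "claw": 0.15}, {"slide": [0, 0, -60], "rot": [0, 0, 0], "claw": 0.15}, {"slide": [0, 0, -90], "rot": [0, 0, 0], "claw": 0.15}, {"slide": [0, 0, -120], "rot": [0, 0, 0], "claw": 0.15}, {"slide": [0, 0, -150], "rot": [0, 0, 0], "claw": 0.15}]}}

```text
t: 29.8
tool_pos: [685.7, -92.5, 188.6]
orientation: [180.0, -0.1, -0.1]
force: [0.0, 0.5, 0.5]
grip_width: 0.85
```

Emit:
{"api": "jog_arm", "payload": {"commands": [{"slide": [-30, 20, 0], "rot": [0, 0, 0], "claw": 0}, {"slide": [-60, 45, 0], "rot": [0, 0, 0], "claw": 0}, {"slide": [-90, 70, 0], "rot": [0, 0, 0], "claw": 0}, {"slide": [-120, 95, 0], "rot": [0, 0, 0], "claw": 0}, {"slide": [-150, 120, 0], "rot": [0, 0, 0], "claw": 0}]}}

```text
t: 30.3
tool_pos: [534.3, -213.1, 187.3]
orientation: [180.0, -0.1, -0.1]
force: [0.1, -0.1, -0.3]
grip_width: 0.999
```

```bash
python3 - <<'E'
from h import *
st=bot.state(); s=bot.capture("scene"); b=bot.capture("top"); w=bot.capture("wrist")
for n,i in(("s8",s),("t8",b),("w8",w)): cv2.imwrite(f"pics/{n}.png",i)
print(st["tool_pos"])
cv2.imwrite("pics/st8.png",np.hstack([cv2.resize(s[170:350,190:430],(440,330)),cv2.resize(b[140:300,270:420],(310,330))]))
E
```

```text
[ 534.33973068 -213.05103918  187.30587692]
```

View pics/st8.png

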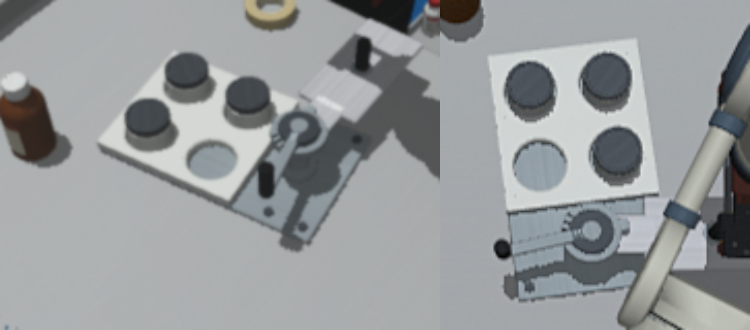

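All three jars are seated upright and the fourth pocket is empty. Closing the keeper next.

Emit:
{"api": "jog_arm", "payload": {"commands": [{"slide": [-15, 0, 0], "rot": [0, 0, 0], "claw": 0}, {"slide": [-31.5, 0, 10], "rot": [0, 0, 0], "claw": 0}, {"slide": [-31.5, 0, 40], "rot": [0, 0, 0], "claw": 0}, {"slide": [-31.5, 0, 75], "rot": [0, 0, 0], "claw": 0}, {"slide": [-31.5, 0, 110], "rot": [0, 0, 0], "claw": 0}]}}

```text
t: 30.95
tool_pos: [505.3, -211.5, 76.1]
orientation: [180.0, -0.1, -0.1]
force: [-0.5, -0.2, -1.3]
grip_width: 0.997
```

Emit:
{"api": "jog_arm", "payload": {"commands": [{"slide": [0, 0, 0], "rot": [0, 0, 0], "claw": 1}, {"slide": [0, 0, 0], "rot": [0, 0, 0], "claw": 1}, {"slide": [0, 0, 0], "rot": [0, 0, 0], "claw": 1}, {"slide": [0, 0, 0], "rot": [0, 0, 0], "claw": 1}, {"slide": [0, 0, 0], "rot": [0, 0, 0], "claw": 1}]}}

```text
t: 31.45
tool_pos: [505.0, -212.6, 78.1]
orientation: [179.9, -0.2, -0.1]
force: [-0.2, 0.7, -0.2]
grip_width: 0.587
```

Emit:
{"api": "jog_arm", "payload": {"commands": [{"slide": [0, 0, 0], "rot": [0, 0, 0], "claw": 1}, {"slide": [0, 0, 0], "rot": [0, 0, 0], "claw": 1}, {"slide": [0, 0, 0], "rot": [0, 0, 0], "claw": 1}, {"slide": [0, 0, 0], "rot": [0, 0, 0], "claw": 1}, {"slide": [0, 0, 0], "rot": [0, 0, 0], "claw": 1}]}}

```text
t: 31.95
tool_pos: [503.9, -212.3, 76.1]
orientation: [180.0, 0.0, -0.1]
force: [-0.9, -1.2, 0.5]
grip_width: 0.203
```

```bash
python3 -c "
import numpy as np
p=np.array([495,-74.2]);r=lambda a:p+140*np.array([np.cos(np.radians(a)),np.sin(np.radians(a))])
A=[-86.8+4*k for k in range(24)]+[8.6]
for i in range(0,25,5):
  print([[round(v,1) for v in ((r(A[min(i+j,24)])-r(A[i]))*[1,-1])] for j in range(1,6)])
"
```

```text
[[np.float64(9.7), np.float64(-0.9)], [np.float64(19.4), np.float64(-2.4)], [np.float64(28.9), np.float64(-4.7)], [np.float64(38.2), np.float64(-7.6)], [np.float64(47.3), np.float64(-11.1)]]
[[np.float64(8.8), np.float64(-4.2)], [np.float64(17.4), np.float64(-8.9)], [np.float64(25.5), np.float64(-14.3)], [np.float64(33.3), np.float64(-20.2)], [np.float64(40.7), np.float64(-26.6)]]
[[np.float64(6.9), np.float64(-6.9)], [np.float64(13.3), np.float64(-14.3)], [np.float64(19.1), np.float64(-22.2)], [np.float64(24.4), np.float64(-30.4)], [np.float64(29.1), np.float64(-38.9)]]
[[np.float64(4.1), np.float64(-8.9)], [np.float64(7.6), np.float64(-18.0)], [np.float64(10.4), np.float64(-27.4)], [np.float64(12.6), np.float64(-36.9)], [np.float64(14.1), np.float64(-46.5)]]
[[np.float64(0.8), np.float64(-9.7)], [np.float64(1.0), np.float64(-19.5)], [np.float64(0.4), np.float64(-29.3)], [np.float64(-0.6), np.float64(-37.5)], [np.float64(-0.6), np.float64(-37.5)]]
```

Emit:
{"api": "jog_arm", "payload": {"commands": [{"slide": [9.7, -1, 0], "rot": [0, 0, 0], "claw": 1}, {"slide": [19.4, -2.5, 0], "rot": [0, 0, 0], "claw": 1}, {"slide": [29, -4.5, 0], "rot": [0, 0, 0], "claw": 1}, {"slide": [38, -7.5, 0], "rot": [0, 0, 0], "claw": 1}, {"slide": [47, -11, 0], "rot": [0, 0, 0], "claw": 1}]}}

```text
t: 32.45
tool_pos: [552.1, -201.0, 76.2]
orientation: [-180.0, -0.0, -0.1]
force: [-0.6, -0.8, 2.4]
grip_width: 0.204
```

Emit:
{"api": "jog_arm", "payload": {"commands": [{"slide": [9, -4, 0], "rot": [0, 0, 0], "claw": 1}, {"slide": [17.5, -9, 0], "rot": [0, 0, 0], "claw": 1}, {"slide": [25.5, -14, 0], "rot": [0, 0, 0], "claw": 1}, {"slide": [33, -20, 0], "rot": [0, 0, 0], "claw": 1}, {"slide": [40.5, -26.5, 0], "rot": [0, 0, 0], "claw": 1}]}}

```text
t: 32.95
tool_pos: [592.3, -174.4, 76.2]
orientation: [180.0, -0.0, -0.1]
force: [-2.3, -1.5, 1.6]
grip_width: 0.204
```

Emit:
{"api": "jog_arm", "payload": {"commands": [{"slide": [7, -7, 0], "rot": [0, 0, 0], "claw": 1}, {"slide": [13, -14.5, 0], "rot": [0, 0, 0], "claw": 1}, {"slide": [19, -22, 0], "rot": [0, 0, 0], "claw": 1}, {"slide": [24.5, -30.5, 0], "rot": [0, 0, 0], "claw": 1}, {"slide": [29, -39, 0], "rot": [0, 0, 0], "claw": 1}]}}

```text
t: 33.45
tool_pos: [621.1, -135.2, 76.2]
orientation: [180.0, -0.0, -0.1]
force: [-1.1, -0.9, 3.3]
grip_width: 0.203
```

Emit:
{"api": "jog_arm", "payload": {"commands": [{"slide": [4, -9, 0], "rot": [0, 0, 0], "claw": 1}, {"slide": [7.5, -18, 0], "rot": [0, 0, 0], "claw": 1}, {"slide": [10.5, -27.5, 0], "rot": [0, 0, 0], "claw": 1}, {"slide": [12.5, -37, 0], "rot": [0, 0, 0], "claw": 1}, {"slide": [14, -46.5, 0], "rot": [0, 0, 0], "claw": 1}]}}

```text
t: 33.95
tool_pos: [635.0, -88.7, 76.2]
orientation: [180.0, -0.0, -0.1]
force: [-3.1, -2.5, 2.4]
grip_width: 0.204
```

Emit:
{"api": "jog_arm", "payload": {"commands": [{"slide": [1, -9.5, 0], "rot": [0, 0, 0], "claw": 1}, {"slide": [1, -19.5, 0], "rot": [0, 0, 0], "claw": 1}, {"slide": [0.5, -29, 0], "rot": [0, 0, 0], "claw": 1}, {"slide": [-0.5, -36, 0], "rot": [0, 0, 0], "claw": 1}, {"slide": [-0.5, -36, 0], "rot": [0, 0, 0], "claw": 1}]}}

```text
t: 34.45
tool_pos: [635.2, -51.6, 76.2]
orientation: [-179.9, -0.1, -0.0]
force: [5.6, 1.3, 0.5]
grip_width: 0.204
```

Emit:
{"api": "jog_arm", "payload": {"commands": [{"slide": [0, -1, 0], "rot": [0, 0, 0], "claw": 1}, {"slide": [0, -2, 0], "rot": [0, 0, 0], "claw": 1}, {"slide": [0, -3, 0], "rot": [0, 0, 0], "claw": 1}, {"slide": [0, -3, 0], "rot": [0, 0, 0], "claw": 1}, {"slide": [0, -3, 0], "rot": [0, 0, 0], "claw": 1}]}}

```text
t: 34.95
tool_pos: [635.0, -50.0, 76.2]
orientation: [-180.0, -0.1, -0.1]
force: [5.6, -0.2, -0.2]
grip_width: 0.203
```

Emit:
{"api": "jog_arm", "payload": {"commands": [{"slide": [0, -1, 0], "rot": [0, 0, 0], "claw": 1}, {"slide": [0, -2, 0], "rot": [0, 0, 0], "claw": 1}, {"slide": [0, -3, 0], "rot": [0, 0, 0], "claw": 1}, {"slide": [0, -4, 0], "rot": [0, 0, 0], "claw": 1}, {"slide": [0, -4, 0], "rot": [0, 0, 0], "claw": 1}]}}

```text
t: 35.45
tool_pos: [634.5, -46.7, 76.2]
orientation: [180.0, -0.0, -0.1]
force: [5.2, -1.0, 0.1]
grip_width: 0.202
```

```bash
python3 - <<'E'
from h import *
st=bot.state(); print(st["tool_pos"],st["force"],st["ft_torque"]); w=bot.capture("wrist"); s=bot.capture("scene")
cv2.imwrite("pics/w9.png",w); cv2.imwrite("pics/s9.png",s)
c=cam("scene")
print("closed grip px",w2p(c,[495+140*np.cos(np.radians(8.6)),-74.2+140*np.sin(np.radians(8.6)),114]))
# expected far corners of closed plate (scene), top z=66
a=np.radians(8.6);X=np.array([np.cos(a),np.sin(a)]);Y=np.array([-X[1],X[0]])
for y in(42,-42): print(y,w2p(c,np.r_[np.array([495,-74.2])+225*X+y*Y,66]).round(1))
cv2.imwrite("pics/s9c.png",cv2.resize(s[170:300,220:400],(800,578),interpolation=cv2.INTER_CUBIC))
E
```

```text
[634.51546909 -46.67517974  76.20762477] [ 5.2123141  -0.99057061  0.06947191] [-0.31222075 -0.8264202   0.07797711]
closed grip px [296.43332013 208.28663904]
42 [255.9 221.8]
-42 [276.1 198.5]
```

View pics/s9c.png

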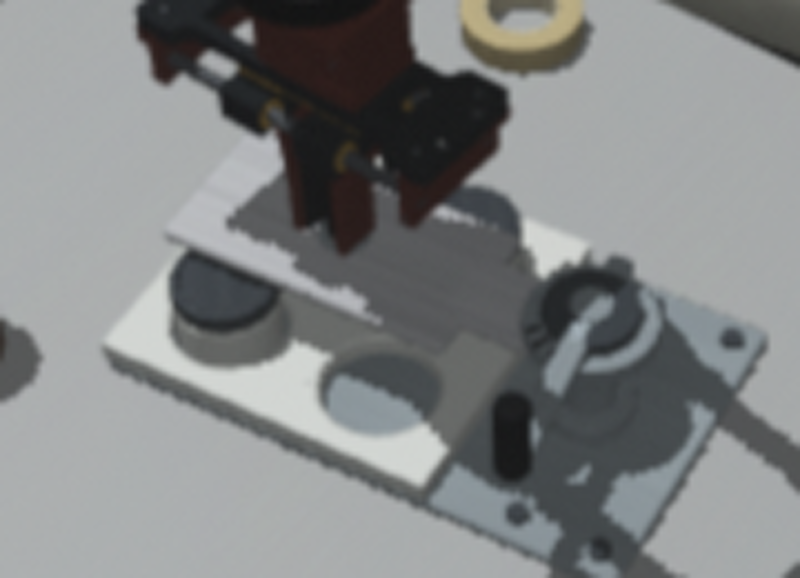

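The far plate corner is at crop (165,235) against (160,230) expected when closed, so it is closed or nearly so. I push on to feel for the stop.

Emit:
{"api": "jog_arm", "payload": {"commands": [{"slide": [-0.5, -1, 0], "rot": [0, 0, 0], "claw": 1}, {"slide": [-0.5, -2, 0], "rot": [0, 0, 0], "claw": 1}, {"slide": [-1, -3, 0], "rot": [0, 0, 0], "claw": 1}, {"slide": [-1, -4, 0], "rot": [0, 0, 0], "claw": 1}, {"slide": [-1, -4, 0], "rot": [0, 0, 0], "claw": 1}], "squeeze": 25}}

```text
t: 36.05
tool_pos: [634.6, -46.6, 76.2]
orientation: [179.6, -0.2, -0.3]
force: [10.1, -13.7, -2.9]
grip_width: 0.199
```

Stop felt: 13.7 N with no further movement. Release and go to the lever.

Emit:
{"api": "jog_arm", "payload": {"commands": [{"slide": [0, 0, 0], "rot": [0, 0, 0], "claw": 0}, {"slide": [0, 0, 0], "rot": [0, 0, 0], "claw": 0}, {"slide": [0, 0, 0], "rot": [0, 0, 0], "claw": 0}, {"slide": [0, 0, 0], "rot": [0, 0, 0], "claw": 0}, {"slide": [0, 0, 0], "rot": [0, 0, 0], "claw": 0}]}}

```text
t: 36.55
tool_pos: [633.1, -42.1, 76.0]
orientation: [-180.0, 0.0, -0.1]
force: [-0.4, -0.7, 0.5]
grip_width: 0.617
```

Emit:
{"api": "jog_arm", "payload": {"commands": [{"slide": [0, 0, 0], "rot": [0, 0, 0], "claw": 0}, {"slide": [0, 0, -20], "rot": [0, 0, 0], "claw": 0}, {"slide": [0, 0, -60], "rot": [0, 0, 0], "claw": 0}, {"slide": [0, 0, -100], "rot": [0, 0, 0], "claw": 0}, {"slide": [0, 0, -150], "rot": [0, 0, 0], "claw": 0}]}}

```text
t: 37.05
tool_pos: [632.5, -42.2, 225.9]
orientation: [-180.0, 0.2, -0.1]
force: [0.4, 0.3, 0.5]
grip_width: 0.998
```

Emit:
{"api": "jog_arm", "payload": {"commands": [{"slide": [-40, -10, 0], "rot": [0, 0, 0], "claw": 0}, {"slide": [-80, -20, 0], "rot": [0, 0, 0], "claw": 0}, {"slide": [-120, -30, 0], "rot": [0, 0, 0], "claw": 0}, {"slide": [-165, -35, 0], "rot": [0, 0, 0], "claw": 0}, {"slide": [-165, -35, 0], "rot": [0, 0, 0], "claw": 0}]}}

```text
t: 37.55
tool_pos: [464.5, -6.3, 226.8]
orientation: [-180.0, -0.0, -0.1]
force: [0.3, 1.0, 0.0]
grip_width: 1.002
```

```bash
python3 - <<'E'
from h import *
st=bot.state(); a=bot.capture("wrist"); b=bot.capture("top"); s=bot.capture("scene")
for n,i in(("s10",s),("t10",b),("w10",a)): cv2.imwrite(f"pics/{n}.png",i)
cv2.imwrite("pics/c10.png",np.hstack([cv2.resize(a,(440,330)),cv2.resize(s[170:300,220:400],(350,330))]))
c=cam("wrist",st); print(st["tool_pos"],st["grip_width"],w2p(c,[469.1,23.4,130]).round(),w2p(c,[495,-74.2,90]).round())
print([w2p(c,np.r_[495,-74.2,130]+np.r_[100*np.cos(t),100*np.sin(t),0]).round() for t in np.radians([100,105,110])])
E
```

```text
[464.54315851  -6.30102806 226.7633086 ] 1.0018654452326246 [325. 189.] [357. 306.]
[array([338., 188.]), array([325., 191.]), array([311., 195.])]
```

View pics/c10.png

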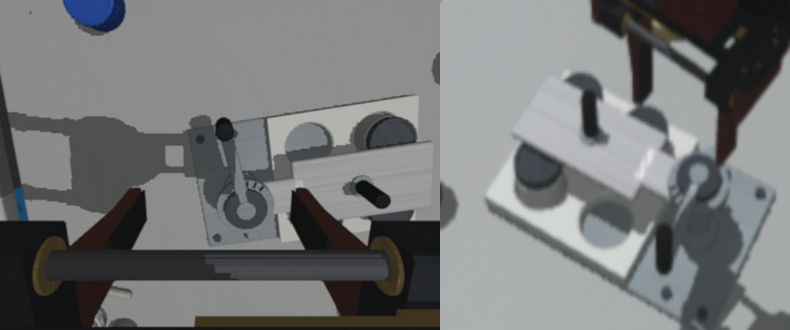

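Keeper closed over the jars. The lever grip top is at wrist (326,186) against (325,189) predicted, so I descend on the lever.

Emit:
{"api": "jog_arm", "payload": {"commands": [{"slide": [4.5, -15, 0], "rot": [0, 0, 0], "claw": 0}, {"slide": [4.5, -29, 20], "rot": [0, 0, 0], "claw": 0}, {"slide": [4.5, -29, 45], "rot": [0, 0, 0], "claw": 0}, {"slide": [4.5, -29, 70], "rot": [0, 0, 0], "claw": 0}, {"slide": [4.5, -29, 70], "rot": [0, 0, 0], "claw": 0}]}}

```text
t: 38.2
tool_pos: [472.3, 21.8, 151.9]
orientation: [-180.0, 0.4, -0.1]
force: [-0.4, -0.1, -0.4]
grip_width: 0.996
```

Emit:
{"api": "jog_arm", "payload": {"commands": [{"slide": [0, 0, 15], "rot": [0, 0, 0], "claw": 0}, {"slide": [0, 0, 30], "rot": [0, 0, 0], "claw": 0}, {"slide": [0, 0, 45], "rot": [0, 0, 0], "claw": 0}, {"slide": [0, 0, 60], "rot": [0, 0, 0], "claw": 0}, {"slide": [0, 0, 60], "rot": [0, 0, 0], "claw": 0}]}}

```text
t: 38.7
tool_pos: [471.6, 21.8, 93.2]
orientation: [-180.0, 0.3, -0.1]
force: [-0.2, 0.2, 0.0]
grip_width: 0.999
```

Emit:
{"api": "jog_arm", "payload": {"commands": [{"slide": [0, 0, 0], "rot": [0, 0, 0], "claw": 0}, {"slide": [0, 0, 0], "rot": [0, 0, 0], "claw": 0}, {"slide": [0, 0, 0], "rot": [0, 0, 0], "claw": 0}, {"slide": [0, 0, 0], "rot": [0, 0, 0], "claw": 0}, {"slide": [0, 0, 0], "rot": [0, 0, 0], "claw": 0}]}}

```text
t: 39.2
tool_pos: [473.2, 21.9, 96.6]
orientation: [180.0, -0.0, -0.1]
force: [-0.5, 0.8, 0.6]
grip_width: 1.003
```

```bash
python3 -c "
import numpy as np
r=lambda a:100*np.array([np.cos(np.radians(a)),np.sin(np.radians(a))])
A=np.linspace(104.9,56.6,21)
for i in range(0,20,5):
  print((r(A[i])+[495,-74.2]).round(1),[[float(round(v,1)) for v in ((r(A[i+j])-r(A[i]))*[1,-1])] for j in range(1,6)])
print(r(56.6)+[495,-74.2])
"
```

```text
[469.3  22.4] [[4.1, -1.0], [8.2, -1.8], [12.4, -2.5], [16.6, -2.9], [20.8, -3.2]]
[490.1  25.7] [[4.2, -0.1], [8.4, -0.1], [12.6, 0.2], [16.8, 0.6], [21.0, 1.2]]
[511.1  24.5] [[4.1, 0.8], [8.3, 1.7], [12.3, 2.8], [16.3, 4.1], [20.3, 5.5]]
[531.4  19. ] [[3.9, 1.6], [7.7, 3.4], [11.5, 5.3], [15.1, 7.4], [18.7, 9.7]]
[550.04807401   9.28478633]
```

Emit:
{"api": "jog_arm", "payload": {"commands": [{"slide": [-3, -0.5, 1], "rot": [0, 0, 0], "claw": 0}, {"slide": [-3, -0.5, 1], "rot": [0, 0, 0], "claw": 0}, {"slide": [-3, -0.5, 1], "rot": [0, 0, 0], "claw": 1}, {"slide": [-3, -0.5, 1], "rot": [0, 0, 0], "claw": 1}, {"slide": [-3, -0.5, 1], "rot": [0, 0, 0], "claw": 1}], "squeeze": 30}}

```text
t: 39.7
tool_pos: [470.0, 22.4, 95.1]
orientation: [-180.0, -0.0, -0.1]
force: [-0.3, 0.8, 0.8]
grip_width: 0.765
```

Emit:
{"api": "jog_arm", "payload": {"commands": [{"slide": [0, 0, 0], "rot": [0, 0, 0], "claw": 1}, {"slide": [0, 0, 0], "rot": [0, 0, 0], "claw": 1}, {"slide": [0, 0, 0], "rot": [0, 0, 0], "claw": 1}, {"slide": [0, 0, 0], "rot": [0, 0, 0], "claw": 1}, {"slide": [0, 0, 0], "rot": [0, 0, 0], "claw": 1}]}}

```text
t: 40.2
tool_pos: [470.0, 22.4, 95.1]
orientation: [180.0, 0.0, -0.1]
force: [0.2, 0.2, 0.1]
grip_width: 0.309
```

Emit:
{"api": "jog_arm", "payload": {"commands": [{"slide": [0, 0, 0], "rot": [0, 0, 0], "claw": 1}, {"slide": [0, 0, 0], "rot": [0, 0, 0], "claw": 1}, {"slide": [0, 0, 0], "rot": [0, 0, 0], "claw": 1}, {"slide": [0, 0, 0], "rot": [0, 0, 0], "claw": 1}, {"slide": [0, 0, 0], "rot": [0, 0, 0], "claw": 1}]}}

```text
t: 40.7
tool_pos: [470.1, 22.4, 95.2]
orientation: [180.0, -0.0, -0.1]
force: [1.1, -0.1, 0.2]
grip_width: 0.195
```

Gripped. Turning clockwise in steps.

Emit:
{"api": "jog_arm", "payload": {"commands": [{"slide": [4, -1, 0], "rot": [0, 0, 0], "claw": 1}, {"slide": [8, -2, 0], "rot": [0, 0, 0], "claw": 1}, {"slide": [12, -2.5, 0], "rot": [0, 0, 0], "claw": 1}, {"slide": [16, -3, 0], "rot": [0, 0, 0], "claw": 1}, {"slide": [20, -3, 0], "rot": [0, 0, 0], "claw": 1}]}}

```text
t: 41.2
tool_pos: [488.8, 27.0, 95.0]
orientation: [-179.8, 0.2, -0.1]
force: [-7.9, 7.4, 3.4]
grip_width: 0.198
```

Emit:
{"api": "jog_arm", "payload": {"commands": [{"slide": [4, 0, 0], "rot": [0, 0, 0], "claw": 1}, {"slide": [8.5, 0, 0], "rot": [0, 0, 0], "claw": 1}, {"slide": [12.5, 0, 0], "rot": [0, 0, 0], "claw": 1}, {"slide": [17, 0.5, 0], "rot": [0, 0, 0], "claw": 1}, {"slide": [21, 1, 0], "rot": [0, 0, 0], "claw": 1}]}}

```text
t: 41.7
tool_pos: [510.3, 26.9, 95.1]
orientation: [-179.7, 0.1, -0.0]
force: [-5.5, 6.7, 1.1]
grip_width: 0.203
```

Emit:
{"api": "jog_arm", "payload": {"commands": [{"slide": [4, 1, 0], "rot": [0, 0, 0], "claw": 1}, {"slide": [8, 1.5, 0], "rot": [0, 0, 0], "claw": 1}, {"slide": [12, 3, 0], "rot": [0, 0, 0], "claw": 1}, {"slide": [16, 4, 0], "rot": [0, 0, 0], "claw": 1}, {"slide": [20, 5.5, 0], "rot": [0, 0, 0], "claw": 1}]}}

```text
t: 42.2
tool_pos: [530.3, 20.3, 95.0]
orientation: [-179.8, 0.2, -0.1]
force: [-5.6, 5.6, 2.9]
grip_width: 0.199
```

Emit:
{"api": "jog_arm", "payload": {"commands": [{"slide": [3, 1.5, 0], "rot": [0, 0, 0], "claw": 1}, {"slide": [5, 2.2, 0], "rot": [0, 0, 0], "claw": 1}, {"slide": [7, 3, 0], "rot": [0, 0, 0], "claw": 1}, {"slide": [9, 4, 0], "rot": [0, 0, 0], "claw": 1}, {"slide": [11, 5, 0], "rot": [0, 0, 0], "claw": 1}]}}

```text
t: 42.7
tool_pos: [542.1, 14.7, 95.1]
orientation: [-179.9, 0.0, -0.1]
force: [0.7, 2.5, -1.5]
grip_width: 0.198
```

Emit:
{"api": "jog_arm", "payload": {"commands": [{"slide": [1, 0.5, 0], "rot": [0, 0, 0], "claw": 1}, {"slide": [2, 1, 0], "rot": [0, 0, 0], "claw": 1}, {"slide": [3, 1.5, 0], "rot": [0, 0, 0], "claw": 1}, {"slide": [4, 2, 0], "rot": [0, 0, 0], "claw": 1}, {"slide": [4, 2, 0], "rot": [0, 0, 0], "claw": 1}]}}

```text
t: 43.2
tool_pos: [546.4, 12.0, 95.2]
orientation: [-180.0, -0.0, -0.1]
force: [3.2, 3.6, -1.6]
grip_width: 0.198
```

The force has reversed sign, so the tooth is passed and the lever is being drawn on to its click. Following the last bit.

Emit:
{"api": "jog_arm", "payload": {"commands": [{"slide": [1, 0.6, 0], "rot": [0, 0, 0], "claw": 1}, {"slide": [2, 1.2, 0], "rot": [0, 0, 0], "claw": 1}, {"slide": [3, 1.8, 0], "rot": [0, 0, 0], "claw": 1}, {"slide": [3, 1.8, 0], "rot": [0, 0, 0], "claw": 1}, {"slide": [3, 1.8, 0], "rot": [0, 0, 0], "claw": 1}]}}

```text
t: 43.7
tool_pos: [549.1, 10.1, 95.1]
orientation: [-180.0, -0.0, -0.1]
force: [1.5, 4.7, -1.5]
grip_width: 0.198
```

```bash
python3 - <<'E'
from h import *
st=bot.state(); print(st["tool_pos"],st["force"]); d=st["tool_pos"][:2]-[495,-74.2]; print(np.degrees(np.arctan2(d[1],d[0]))-8.6,np.hypot(*d))
E
```

```text
[549.06702551  10.06773185  95.13062078] [ 1.53756898  4.68012609 -1.45127374]
48.71536042632684 100.12139570893775
```

Emit:
{"api": "jog_arm", "payload": {"commands": [{"slide": [0, 0, 0], "rot": [0, 0, 0], "claw": 0}, {"slide": [0, 0, 0], "rot": [0, 0, 0], "claw": 0}, {"slide": [0, 0, 0], "rot": [0, 0, 0], "claw": 0}, {"slide": [0, 0, 0], "rot": [0, 0, 0], "claw": 0}, {"slide": [0, 0, 0], "rot": [0, 0, 0], "claw": 0}]}}

```text
t: 44.2
tool_pos: [548.9, 9.7, 95.1]
orientation: [180.0, 0.0, -0.1]
force: [-0.7, -0.3, 0.0]
grip_width: 0.616
```

Emit:
{"api": "jog_arm", "payload": {"commands": [{"slide": [0, 0, 0], "rot": [0, 0, 0], "claw": 0}, {"slide": [0, 0, 0], "rot": [0, 0, 0], "claw": 0}, {"slide": [0, 0, -20], "rot": [0, 0, 0], "claw": 0}, {"slide": [0, 0, -60], "rot": [0, 0, 0], "claw": 0}, {"slide": [0, 0, -100], "rot": [0, 0, 0], "claw": 0}]}}

```text
t: 44.7
tool_pos: [548.4, 9.9, 195.4]
orientation: [-180.0, 0.1, -0.1]
force: [0.8, -0.2, 0.9]
grip_width: 0.997
```

Emit:
{"api": "jog_arm", "payload": {"commands": [{"slide": [-20, 30, -30], "rot": [0, 0, 0], "claw": 0}, {"slide": [-40, 65, -30], "rot": [0, 0, 0], "claw": 0}, {"slide": [-60, 100, -30], "rot": [0, 0, 0], "claw": 0}, {"slide": [-80, 135, -30], "rot": [0, 0, 0], "claw": 0}, {"slide": [-100, 170, -30], "rot": [0, 0, 0], "claw": 0}]}}

```text
t: 45.2
tool_pos: [447.7, -161.0, 225.4]
orientation: [180.0, -0.0, -0.1]
force: [-0.5, -1.3, -0.6]
grip_width: 0.999
```

Emit:
{"api": "jog_arm", "payload": {"commands": [{"slide": [-20, 30, 0], "rot": [0, 0, 0], "claw": 0}, {"slide": [-40, 65, 0], "rot": [0, 0, 0], "claw": 0}, {"slide": [-50, 100, 0], "rot": [0, 0, 0], "claw": 0}, {"slide": [-50, 135, 0], "rot": [0, 0, 0], "claw": 0}, {"slide": [-50, 170, 0], "rot": [0, 0, 0], "claw": 0}]}}

```text
t: 45.7
tool_pos: [397.8, -331.3, 225.6]
orientation: [180.0, -0.0, -0.1]
force: [0.5, 1.0, -0.5]
grip_width: 0.999
```

```bash
python3 - <<'E'
from h import *
b=bot.capture("top"); s=bot.capture("scene"); print(bot.state()["tool_pos"])
cv2.imwrite("pics/t11.png",b); cv2.imwrite("pics/s11.png",s)
cv2.imwrite("pics/c11.png",np.hstack([cv2.resize(b[150:300,280:400],(440,550),interpolation=cv2.INTER_CUBIC),cv2.resize(s[160:340,190:430],(350,550))]))
c=cam("top")
u,v=w2p(c,[495+100*np.cos(np.radians(56.6)),-74.2+100*np.sin(np.radians(56.6)),130]); print("lever 48:",(u-280)*440/120,(v-150)*550/150)
u,v=w2p(c,[495+140*np.cos(np.radians(8.6)),-74.2+140*np.sin(np.radians(8.6)),114]); print("keeper 0:",(u-280)*440/120,(v-150)*550/150)
E
```

```text
[ 397.35067962 -332.857523    224.02312883]
lever 48: 99.10002670270607 270.840818628872
keeper 0: 204.48695915043328 146.61269861514307
```

View pics/c11.png

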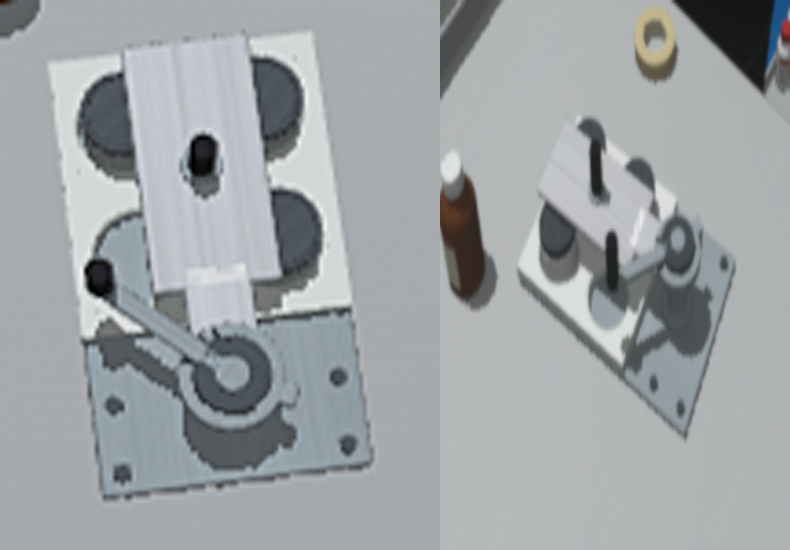

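The lever grip top is at (99,270), which matches the 48° prediction. The keeper grip is at (203,147), which matches fully closed. Handing in.

```bash
python3 -c "
from workcell import bot
print(bot.job_done())"
```

```text
the job is handed in; nothing more can be done
None
```

The job is done and handed in at about 46 s of the 210 s allowed. No verdict was reported.

- **Jars:** I found three dark-lidded jars on the worktop and gripped each at 10 N. They stand upright in three pockets, with the carrier's near +y pocket left empty. The gripper came down to full seating height with no contact force. I did not touch the coloured look-alikes, bottle, label box or tape roll.
- **Keeper:** I swung it open to about 95° before loading. Afterwards I swung it back until it met its stop with about 14 N. The last picture shows its grip within about a pixel of the closed position.
- **Lever:** I turned it clockwise once. The force reversed as it passed the first tooth, and I let go at 48.7° from the carrier's x axis. The last picture matches the 48° expected after one click, with no second click and no turning back.

None of the last checks failed or disagreed. The camera and gripper positions differed by at most 2–3 mm along the way, which I corrected by wrist-camera looks.

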